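Slide the clamp stud out of its curved slot and park it in the sprung clip

ROBOT

A 7-joint arm with a two-finger parallel gripper is mounted at the origin on a cart in front of the work surface, level with it; the furniture and walls round the work are solid. World frame = base frame: x ahead of the robot, y to its left, z up, the work surface at z = 0. Lengths are in m, angles in rad, forces in N, time in s.
With the tool pointing down it reaches from about 0.425 to 0.925 m from the base axis. Payload 6.8 kg.
Tool frame: the origin (TCP) lies midway between the tips of the shut fingers; the grasp point (between the pads) lies 19 mm behind it (bot.grasp_offset is the distance from the TCP to the grasp point, in m); z points along the fingers, x is the direction in which the jaws open and shut, and the axes are right-handed (so a half turn about z gives the same grasp; the last joint's range is limited). The gripper opens to 85 mm and grips with 20 to 120 N. Pads are 22 mm wide; open, the fingers measure 114 mm over their backs; the gripper's body (76 mm by 85 mm) begins 54 mm behind the grasp point. The pads swing forward as they close: fully open they stand 13 mm farther back than shut.
Start: joints at [0.998, 0.477, 0.022, 1.555, -0.011, 1.109, -0.083], TCP at [0.303, -0.603, 0.193] pointing down, gripper open.
Joint ranges: [-2.96, 2.96], [-0.34, 2.1], [-1.41, 1.46], [0.24, 2.44], [-1.37, 4.51], [0.17, 1.92], [-2.96, 2.96]. Speed limits (rad/s): [2.39, 2.39, 3.14, 3.14, 3.14, 3.14, 3.14].

INTERFACE

Orientations are given as a unit quaternion [w, x, y, z].
In Python, from station import bot, imaging gives the robot as it stands. The module is installed in compiled form; this text tells all that it offers.
- The arm moves only by the tool apply_moves, never from a script. Its argument "increments" is a list of rows, each a list of 7 numbers: the shift along the tool's x, y, z in mm, then the turn, a rotation vector about the tool's x, y, z in degrees, then the closure, from -1 (fully open) to 1 (shut). In form: [[dx, dy, dz, rx, ry, rz, grip], ...]. A call has exactly 8 rows; each row shifts and turns the pose as measured when the row begins, along the tool's axes as they then stand; what a row does not reach is not made up. A row lasts 1/8 s, in which the tool goes at most 62.5 mm and 10.7 degrees, less where a joint would pass 70% of its speed; a pose out of reach is approached as far as the arm can. A call with a gripper value outside its range is refused whole. The fingers move at their own pace and stop on an object; "grip_force" is the grip in N (left out, the last holds). Time passes only in rows, so rows that do not move let the fingers close, or fill a call up. It gives the time, the measured TCP pose, the force and the opening at its end, in the units of the state.
- bot.get_obs(): the state, without advancing time (a new reading comes with each control period).
- imaging.read_camera(name): name is "side" or "top" or "wrist"; returns the picture (384x512x3 uint8, red, green, blue); there is no depth.
- imaging.get_calibration(name): a dict with "K" (3x3 intrinsics, pixels), "extrinsics" (4x4, takes a point from camera to world coordinates). Camera axes: x right, y down, z forward; pixel columns grow to the right and rows downward; lengths in m; the calibration is good to about 2 mm. A picture is of the moment at which its call begins: read the wrist's pose just before it. get_calibration takes no time and is no camera call; for the wrist camera it gives the pose at the moment of the call.
- bot.hand_in(): hands the job in, once; it reports no verdict.
The state is a dict: "t": time; "q": joint angles; "joint_vel": joint speeds; "joint_torque": joint torques, N m; "eef_pos": TCP position; "tool_rot": TCP orientation; "contact_force": force on the tool from outside, world axes, zero at the start; "torque": the same for the moment, N m; "gripper_width": opening from 0.0 (shut) to 1.0 (fully open).
Only numpy, scipy, OpenCV 4.12 (cv2) and the standard library are available. Lean on these libraries where they do the work, as an engineer would, in place of code of your own. Each camera call takes 0.05 s, during which the arm holds its last target.

TASK

Push the red ball-knob clamp stud along the curved slot of the work-holding plate, past the sprung brass catch, into the open exit gap at the slot's end and lift it straight out there. Then park it upright in the parking clip: slide its stem in through the mouth between the two orange sprung jaws until both have closed again behind it, keep your fingers on the knob until they have, and only then let go. Do not shove the plaster model, the tray or the pliers about.

Things in the scene. Friction and masses are not known exactly. Their poses are not given: they have to be found in the camera images.
- stud: Clamp stud, loose, about 0.11 kg, round about its z axis, 48 mm tall. Steel foot disc 44 mm diameter, 5 mm thick; steel stem 12 mm diameter; red ball knob on top, 28 mm diameter. Foot and stem are greased (friction about 0.15). Origin: centre of the underside; z up. It starts standing in the curved slot, its foot captive under the slot's lips.
- knob_center (a point): Centre of the stud's red ball knob (28 mm diameter), on the stud's axis, 34 mm above its underside.
- track: Fixed work-holding plate, aluminium, 156 x 156 x 6 mm, origin under its centre, z up, carrying a curved blue and grey T-slot track. The stem runs in a 15 mm slot between blue lips (6 to 11 mm above the plate's top), the foot in a 47 mm wide channel below them. The track's tops are 17 mm above the worktop, but for the steel stop post (43 mm). The blue lips end at 67 degrees (see arc_center).
- arc_center (a point): Centre of the slot's arc, on the plate's top, 6 mm above the worktop; axes as the plate's. The slot's centre line has a radius of 75 mm about it and runs from -30 degrees (closed end) to +90 degrees (exit gap), counter-clockwise from the plate's own +x seen from above. The stud starts within 12 degrees of 0.
- exit_gap (a point): Centre of the exit gap, on the plate's top, at 90 degrees on the arc: an open pocket 47 mm wide. Past it stands a steel stop post, 10 mm thick, 20 mm on along the path: the knob touches it when the stud's axis is 1 mm past this point. The foot clears the lips if the axis is no more than 5 mm short. To take the knob beside the post, close the fingers across the track, not along it.
- track_catch (a joint): Spring catch: a brass nose 8 mm wide that pokes into the slot from its outer side at 63 degrees. 0 = out, grows as it is pushed back (m, up to 0.010). The stem must push it back about 3 to 5 mm to pass; pushing past takes roughly 4 N along the slot. It springs out again behind the stem.
- clip: Fixed parking clip: aluminium base 112 x 84 x 6 mm with a grey spring housing at its rear, origin on the underside below the seat, z up. The stem enters along the clip's own +x. Nothing on it is higher than 19 mm above the worktop.
- clip_seat (a point): Where the centre of the stud's underside belongs when parked: on the base's top face, 6 mm above the worktop. A steel stop touches the stem about 0.5 mm beyond it along +x. Axes as the clip's.
- clip_mouth (a point): Point on the base's top 36 mm before the seat (clip's -x): here the stud's foot can be set down clear of the jaws, then slid along +x with the foot on or just above the base. The foot passes under the jaws, which begin 6.5 mm above the base's top.
- jaw_left (a joint): Left (clip's +y) orange sprung jaw; 0 = closed, grows as it is forced outward (m, up to 0.008). Its rounded nose, 10 mm diameter, stands 8 mm before the seat; closed, the two noses leave 7 mm between them. Each jaw must give about 2.5 mm to let the stem by; snapping in takes roughly 6 N.
- jaw_right (a joint): The same for the right (clip's -y) jaw.
- stone_model: Bystander, loose: beige plaster tooth model, 56 x 63 x 27 mm, origin under its centre.
- sample_tray: Bystander, loose: small blue tray, 111 x 66 x 43 mm, origin under its centre.
- pliers: Bystander, loose: blue-handled pliers lying flat, 117 x 52 x 13 mm, origin under their centre.

How it is judged:
On the way, in this order (a step that is already met when the one before it is completed fails the run):
1. the stud stands in the exit gap, past the catch (horizontal distance between stud and exit_gap below 0.008 m and z of stud in the frame of exit_gap below 0.01 m), for 0.1 s.
2. it has been lifted clear of the plate above the exit gap (z of stud in the frame of exit_gap above 0.02 m and horizontal distance between stud and exit_gap below 0.05 m).
3. both jaws have closed behind its stem in the clip while the fingers are still on the stud (horizontal distance between stud and clip_seat below 0.005 m and z of stud in the frame of clip_seat below 0.006 m and value of joint each of jaw_left, jaw_right below 0.002 m and contact force between the fingers and stud above 0.2 N), for 0.1 s.
At the end, for the whole second after the job is handed in: The stud stands upright (within 0.1 rad) and at rest on the clip's base, within 4 mm of the seat, both jaws closed (under 1.5 mm open) behind its stem, and nothing holds it (horizontal distance between stud and clip_seat below 0.004 m and z of stud in the frame of clip_seat below 0.003 m and angle between stud's own z axis and vertical below 0.1 rad and value of joint each of jaw_left, jaw_right below 0.0015 m and linear speed of stud below 0.01 m/s and contact force between the fingers and stud below 0.05 N); the robot touches nothing.
It fails at once if a bystander (plaster model, tray, pliers) was moved by more than 30 mm (distance of any of stone_model, sample_tray, pliers from where it was at the start of the episode above 0.03 m).
It also fails if it takes over 54 s, if anything falls off the work surface, if the arm or the gripper's body presses on something with over 40 N, if the wrist force passes 120 N, or if a joint passes its speed limit or range.

## Working session

There is one attempt and no reset: what is moved stays moved. The work goes in short steps, Python scripts to look and compute and a tool call to move; the robot and the scene stay as the last step left them, time stands still between calls to the robot, and variables do not carry over. Pictures are saved under pics/ and viewed, and the job is handed in when it is done.

Besides the shell and the picture viewer there is one more tool, called after "Request:" as name(argument=value, ...), one argument or row to a line, values as JSON. apply_moves: Moves the arm, as the interface text tells. Its arguments: {"type":"object","properties":{"increments":{"type":"array","items":{"type":"array","items":{"type":"number"}}},"grip_force":{"type":"number"}},"required":["increments"]}

```bash
mkdir -p pics
python3 - <<'E'
from station import bot, imaging
import cv2, numpy as np
o=bot.get_obs(); print({k:np.round(v,3) for k,v in o.items()}, bot.grasp_offset)
for n in ["side","top","wrist"]:
    c=imaging.get_calibration(n); print(n,np.round(c["K"],1).tolist(),np.round(c["extrinsics"],4).tolist())
    im=imaging.read_camera(n); cv2.imwrite(f"pics/{n}0.png",im[:,:,::-1])
E
```

```text
{'t': np.float64(0.0), 'q': array([ 0.998,  0.478,  0.022,  1.556, -0.011,  1.109, -0.083]), 'joint_vel': array([-0.   ,  0.   ,  0.001, -0.001,  0.001,  0.001,  0.001]), 'joint_torque': array([ 0.0000e+00, -5.9645e+01,  1.6080e+00, -2.8120e+01,  1.2000e-02,
        9.0000e-03,  0.0000e+00]), 'eef_pos': array([ 0.302, -0.603,  0.192]), 'tool_rot': array([-0.   ,  0.851, -0.525, -0.001]), 'contact_force': array([-0.375,  0.186, -0.164]), 'torque': array([-0.053,  0.022, -0.024]), 'gripper_width': np.float64(1.002)} 0.0187
side [[396.6, 0.0, 246.9], [0.0, 396.6, 195.6], [0.0, 0.0, 1.0]] [[0.9771, -0.1159, 0.1787, 0.3752], [-0.2129, -0.5463, 0.8101, -1.023], [0.0037, -0.8295, -0.5585, 0.5776], [0.0, 0.0, 0.0, 1.0]]
top [[351.2, 0.0, 260.4], [0.0, 351.2, 190.5], [0.0, 0.0, 1.0]] [[0.0279, -0.9877, 0.1536, 0.4368], [-0.9996, -0.0274, 0.0049, -0.2516], [-0.0006, -0.1537, -0.9881, 0.9], [0.0, 0.0, 0.0, 1.0]]
wrist [[328.4, 0.0, 254.5], [0.0, 328.4, 194.1], [0.0, 0.0, 1.0]] [[0.4484, -0.8488, -0.2802, 0.3753], [-0.8938, -0.4262, -0.1394, -0.5677], [-0.0011, 0.313, -0.9498, 0.3741], [0.0, 0.0, 0.0, 1.0]]
```

View pics/side0.png

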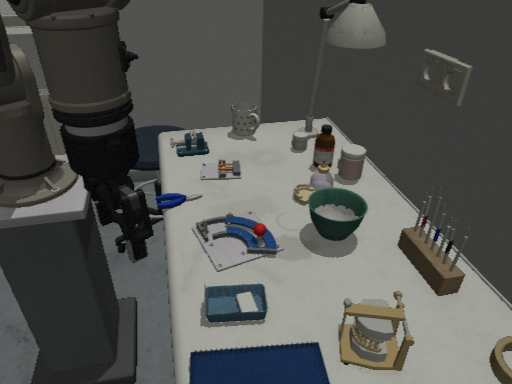

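View pics/top0.png

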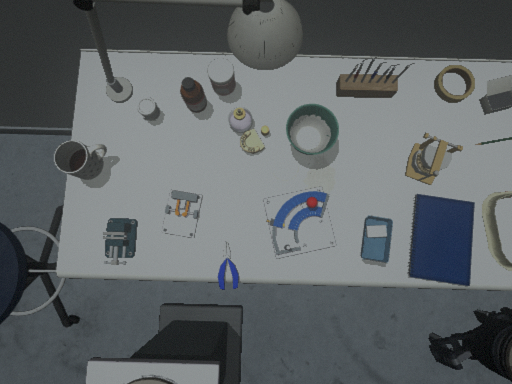

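View pics/wrist0.png

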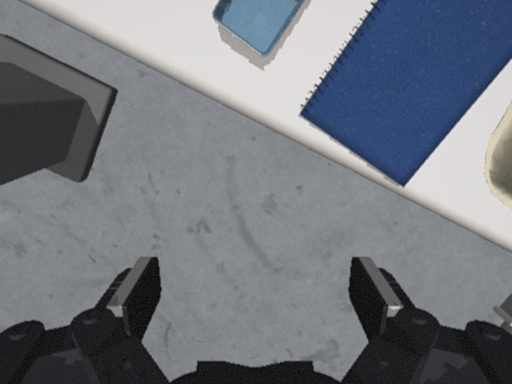

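```bash
cat > h.py <<'E'
from station import bot, imaging
import cv2, numpy as np
def unproj(n,uv,z,cal=None):
    c=cal or imaging.get_calibration(n); T=c["extrinsics"]; d=T[:3,:3]@np.linalg.inv(c["K"])@np.array([uv[0],uv[1],1.]); o=T[:3,3]
    return o+d*(z-o[2])/d[2]
def proj(n,P,cal=None):
    c=cal or imaging.get_calibration(n); T=c["extrinsics"]; p=T[:3,:3].T@(np.asarray(P)-T[:3,3]); q=c["K"]@p; return q[:2]/q[2]
E
python3 - <<'E'
from h import *
im=cv2.imread("pics/top0.png")
cv2.imwrite("pics/topz1.png",cv2.resize(im[170:280,150:350],None,fx=4,fy=4,interpolation=cv2.INTER_CUBIC))
im=cv2.imread("pics/side0.png")
cv2.imwrite("pics/sidez1.png",cv2.resize(im[150:275,180:300],None,fx=4.5,fy=4.5,interpolation=cv2.INTER_CUBIC))
for uv in [(312,203),(300,222),(183,213),(228,270),(376,240)]: print(uv,unproj("top",uv,0.02).round(3))
E
```

```text
(312, 203) [ 0.545 -0.378  0.02 ]
(300, 222) [ 0.497 -0.348  0.02 ]
(183, 213) [ 0.511 -0.054  0.02 ]
(228, 270) [ 0.374 -0.173  0.02 ]
(376, 240) [ 0.457 -0.537  0.02 ]
```

View pics/topz1.png

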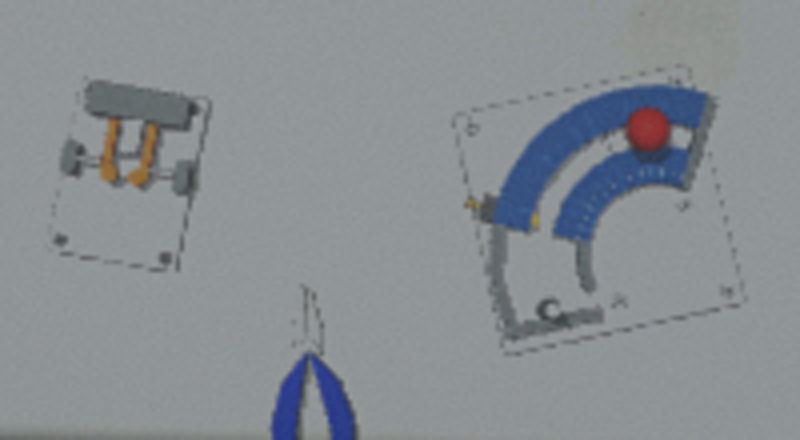

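View pics/sidez1.png

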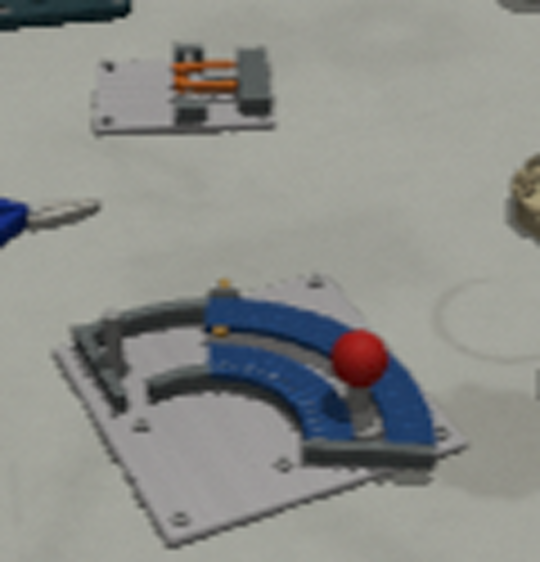

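Request:
apply_moves(
  increments=[
    [-23,-48,1,0,0,0,-1],
    [-23,-48,1,0,0,0,-1],
    [-23,-48,1,0,0,0,-1],
    [-23,-48,1,0,0,0,-1],
    [-23,-48,1,0,0,0,-1],
    [-23,-48,1,0,0,0,-1],
    [0,0,0,0,0,7.3,-1],
    [0,0,0,0,0,7.3,-1],
  ],
)

```text
t: 1.15
eef_pos: [0.5026, -0.3419, 0.1829]
tool_rot: [-0.0, 0.775, -0.632, -0.003]
contact_force: [-0.4, -0.7, 0.2]
gripper_width: 1.003
```

```bash
cat >> h.py <<'E'
from scipy.spatial.transform import Rotation as Ro
def pose():
    o=bot.get_obs(); q=o["tool_rot"]; R=Ro.from_quat([q[1],q[2],q[3],q[0]]).as_matrix(); return o,R
def delta(P,head=None):
    o,R=pose(); d=R.T@(np.asarray(P)-o["eef_pos"])*1000
    h=np.degrees(np.arctan2(R[1,0],R[0,0]))
    Rt=R
    if head is not None:
        a=np.radians(head); x=np.array([np.cos(a),np.sin(a),0]);z=np.array([0,0,-1.]);Rt=np.c_[x,np.cross(z,x),z]
    rv=np.degrees(Ro.from_matrix(R.T@Rt).as_rotvec())
    print("t",round(float(o["t"]),2),"pos",o["eef_pos"].round(4),"head",h.round(2),"F",o["contact_force"].round(1),"w",round(float(o["gripper_width"]),3),"d",d.round(1),"rot",rv.round(1))
E
python3 - <<'E'
from h import *
delta([.5,-.35,.2],-78)
import pickle
c=imaging.get_calibration("wrist"); im=imaging.read_camera("wrist"); pickle.dump(c,open("w1.pkl","wb")); cv2.imwrite("pics/w1.png",im[:,:,::-1])
cv2.imwrite("pics/w1z.png",cv2.resize(im[:,:,::-1],(800,600),interpolation=cv2.INTER_CUBIC))
E
```

```text
t 1.15 pos [ 0.5026 -0.3419  0.1829] head -78.43 F [-0.4 -0.7  0.2] w 1.003 d [  7.3   4.3 -17.1] rot [ 0.2  0.2 -0.4]
```

View pics/w1z.png

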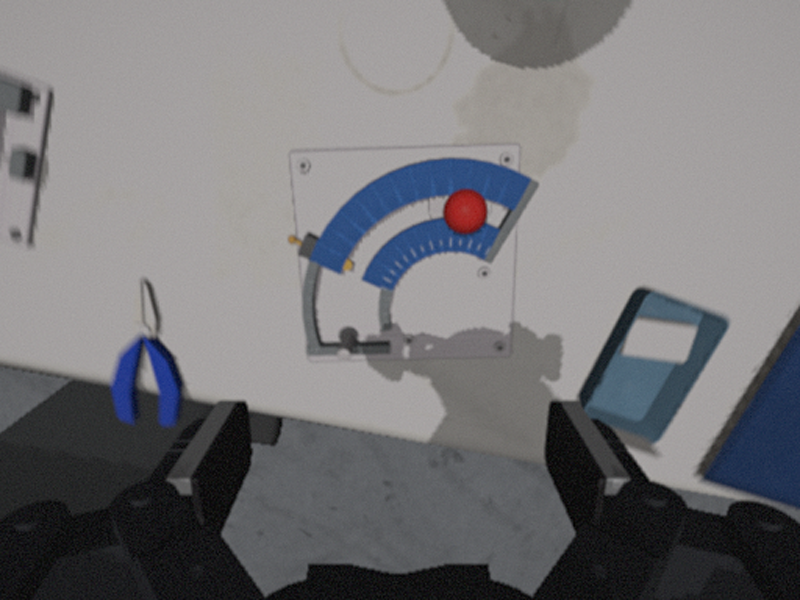

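Run:
```python
from h import *
import pickle
c=pickle.load(open("w1.pkl","rb")); im=cv2.imread("pics/w1.png")
ct=[(x/1.5625,y/1.5625) for x,y in [(290,151),(519,144),(513,354),(308,361)]]
P=np.array([unproj("wrist",p,.006,c) for p in ct]); print(P.round(4), P.mean(0).round(4))
for i in range(4): d=P[(i+1)%4]-P[i]; print(np.linalg.norm(d).round(4),np.degrees(np.arctan2(d[1],d[0])).round(2))
tz=[(150+x/4,170+y/4) for x,y in [(455,117),(688,66),(745,302),(507,354)]]
Q=np.array([unproj("top",p,.006) for p in tz]); print(Q.round(4),Q.mean(0).round(4))
sz=[(180+x/4.5,150+y/4.5) for x,y in [(327,277),(465,445),(172,545),(55,352)]]
S=np.array([unproj("side",p,.006) for p in sz]); print(S.round(4),S.mean(0).round(4))
# blue
hsv=cv2.cvtColor(im,cv2.COLOR_BGR2HSV)
m=((hsv[...,0]>100)&(hsv[...,0]<125)&(hsv[...,1]>120)).astype(np.uint8); m[:90]=0;m[190:]=0;m[:,:180]=0;m[:,350:]=0
m=cv2.morphologyEx(m,cv2.MORPH_CLOSE,np.ones((3,3)))
n,l,st,_=cv2.connectedComponentsWithStats(m); print(st)
big=[i for i in range(1,n) if st[i,4]>200]
vis=cv2.resize(im[80:240,170:360],None,fx=4,fy=4,interpolation=cv2.INTER_CUBIC)
cv2.imwrite("pics/w1p.png",vis)
np.save("blue.npy",m)
# red ball in views
from itertools import chain
rays=[]
def red(img):
    h=cv2.cvtColor(img,cv2.COLOR_BGR2HSV); r=(((h[...,0]<8)|(h[...,0]>172))&(h[...,1]>150)&(h[...,2]>60)).astype(np.uint8)
    n,l,s,cc=cv2.connectedComponentsWithStats(r); i=1+np.argmax(s[1:,4]); 
    cs,_=cv2.findContours((l==i).astype(np.uint8),0,2); (x,y),rr=cv2.minEnclosingCircle(cs[0]); return cc[i],(x,y,rr),s[i]
for n,f,cc in [("wrist","w1",c),("top","top0",None),("side","side0",None)]:
    r=red(cv2.imread(f"pics/{f}.png")); print(n,r)
    C=cc or imaging.get_calibration(n); T=C["extrinsics"]; d=T[:3,:3]@np.linalg.inv(C["K"])@np.array([*r[0],1]); d/=np.linalg.norm(d); rays.append((T[:3,3],d))
    print(unproj(n,r[0],.040,cc).round(4))
A=sum(np.eye(3)-np.outer(d,d) for o,d in rays); b=sum((np.eye(3)-np.outer(d,d))@o for o,d in rays); print("tri",np.linalg.solve(A,b).round(4))
```

```text
[[ 0.5569 -0.2573  0.006 ]
 [ 0.592  -0.4064  0.006 ]
 [ 0.4439 -0.4438  0.006 ]
 [ 0.4065 -0.2918  0.006 ]] [ 0.4998 -0.3498  0.006 ]
0.1532 -76.74
0.1528 -165.86
0.1565 103.81
0.1543 12.91
[[ 0.5534 -0.2564  0.006 ]
 [ 0.5907 -0.4057  0.006 ]
 [ 0.4412 -0.4417  0.006 ]
 [ 0.4049 -0.2928  0.006 ]] [ 0.4975 -0.3491  0.006 ]
[[ 0.5568 -0.2648  0.006 ]
 [ 0.5909 -0.4109  0.006 ]
 [ 0.4436 -0.4476  0.006 ]
 [ 0.4065 -0.299   0.006 ]] [ 0.4995 -0.3556  0.006 ]
[[     0      0    512    384 191779]
 [   199    102    140     72   3241]
 [   233    140     87     45   1588]]
wrist (array([297.53114187, 134.94117647]), (297.26922607421875, 134.73077392578125, 13.833968162536621), array([285, 122,  26,  27, 578], dtype=int32))
[ 0.5456 -0.3766  0.04  ]
top (array([311.60344828, 201.48275862]), (311.5, 201.625, 4.403578758239746), array([308, 198,   8,   9,  58], dtype=int32))
[ 0.5467 -0.3743  0.04  ]
side (array([259.38461538, 229.2991453 ]), (259.3148193359375, 229.12962341308594, 6.107564926147461), array([254, 224,  12,  12, 117], dtype=int32))
[ 0.5457 -0.3759  0.04  ]
tri [ 0.546  -0.3755  0.0398]
```

View pics/w1p.png

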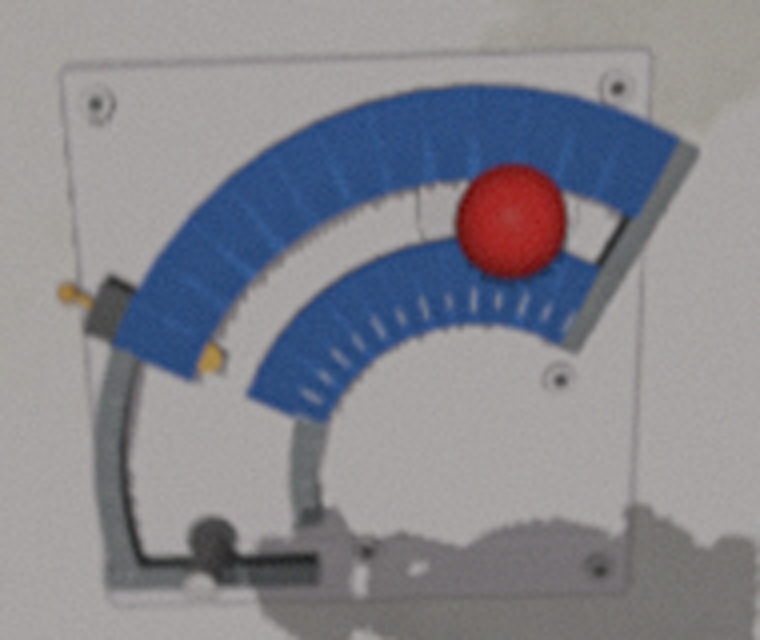

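Run:
```python
from h import *
import pickle
from scipy.optimize import least_squares
c=pickle.load(open("w1.pkl","rb")); m=np.load("blue.npy")
n,l,st,_=cv2.connectedComponentsWithStats(m)
pts=[]
for i in (1,2):
    cs,_=cv2.findContours((l==i).astype(np.uint8),0,cv2.CHAIN_APPROX_NONE); cc=max(cs,key=len)[:,0]
    P=np.array([unproj("wrist",p,.017,c)[:2] for p in cc]); pts.append(P)
c0=np.array([.4698,-.372])
# rough: circle fit robust to outer boundary
def sel(P,ctr,lo,hi,yaw=13):
    d=P-ctr; r=np.hypot(*d.T); a=np.degrees(np.arctan2(d[:,1],d[:,0]))-yaw
    return P[(r>lo)&(r<hi)&(a>-24)&(a<60)&~((a>-22)&(a<15)&(r<83.5e-3)&(r>66e-3))]
ctr=c0
for it in range(6):
    A=sel(pts[0],ctr,.090,.120); B=sel(pts[0],ctr,.078,.090); C=sel(pts[1],ctr,.062,.072); D=sel(pts[1],ctr,.03,.058)
    def f(p):
        R=[np.hypot(*(X-p[:2]).T)-r for X,r in ((A,p[2]),(B,p[3]),(C,p[4]),(D,p[5]))]
        return np.concatenate(R)
    s=least_squares(f,[*ctr,.1,.0825,.0675,.045],loss="soft_l1",f_scale=5e-4); ctr=s.x[:2]
print([len(x) for x in (A,B,C,D)],s.x.round(4),np.std(s.fun))
stud=np.array([.546,-.3755]); d=stud-ctr; print("stud r",np.hypot(*d),"world ang",np.degrees(np.arctan2(d[1],d[0])))
for P in pts:
    d=P-ctr;a=np.degrees(np.arctan2(d[:,1],d[:,0])); print("ang",a.min(),a.max(),np.percentile(a,[3,97]))
for yaw in (12.5,13,13.5):
    y=np.radians(yaw); e=ctr+.075*np.array([-np.sin(y),np.cos(y)]); print(yaw,"exit",e.round(4))
# post top
for uv in [(212,540)]:
    print("post",unproj("wrist",(170+uv[0]/4,80+uv[1]/4),.043,c).round(4))
```

```text
[133, 74, 58, 69] [ 0.4719 -0.3865  0.1043  0.0833  0.0658  0.0448] 0.0024727804590253992
stud r 0.07487135410010586 world ang 8.455625343190455
ang -17.41629273198795 81.4458421620114 [-16.9759744   80.83932684]
ang -17.559956763154084 81.29046861873164 [-16.82068183  80.49505934]
12.5 exit [ 0.4557 -0.3133]
13 exit [ 0.4551 -0.3134]
13.5 exit [ 0.4544 -0.3136]
post [ 0.4486 -0.3194  0.043 ]
```

Run:
```python
from h import *
import pickle
c=pickle.load(open("w1.pkl","rb"))
print(proj("top",[.4543,-.3136,.006]),proj("side",[.4543,-.3136,.006]))
ang=np.radians(13.6+90+15.1); C=np.array([.4719,-.3865])
for nm,p in [("exit",[.4543,-.3136]),("post",[.4349,-.318]),("postarc",C+.075*np.array([np.cos(ang),np.sin(ang)]))]:
  for z in (.006,.043):
    print(nm,z,np.round(p,4),((proj("wrist",[*p,z],c)-[170,80])*4).round(),((proj("top",[*p,z])-[150,170])*4).round(),((proj("side",[*p,z])-[180,150])*4.5).round())
a,b=[c,(170+212/4,80+540/4)],None
print("wrist post z43",unproj("wrist",(170+212/4,80+540/4),.043,c), "top",unproj("top",(150+550/4,170+310/4),.043),"side",unproj("side",(180+110/4.5,150+322/4.5),.043))
```

```text
[285.40144667 238.81471248] [213.80283273 229.39707187]
exit 0.006 [ 0.4543 -0.3136] [208. 470.] [542. 275.] [152. 357.]
exit 0.043 [ 0.4543 -0.3136] [194. 516.] [546. 274.] [149. 299.]
post 0.006 [ 0.4349 -0.318 ] [211. 534.] [548. 307.] [115. 368.]
post 0.043 [ 0.4349 -0.318 ] [198. 586.] [553. 307.] [111. 309.]
postarc 0.006 [ 0.4359 -0.3207] [221. 533.] [552. 305.] [118. 371.]
postarc 0.043 [ 0.4359 -0.3207] [209. 584.] [557. 305.] [114. 312.]
wrist post z43 [ 0.44861705 -0.31941748  0.043     ] top [ 0.4329884  -0.31643853  0.043     ] side [ 0.43304483 -0.32807478  0.043     ]
```

Run:
```python
from h import *
delta([.546,-.376,.0225],-76.4)
```

```text
t 1.2 pos [ 0.5031 -0.3411  0.1828] head -78.66 F [1.5 0.8 0.8] w 1.003 d [ 43.5 -35.6 160. ] rot [ 0.2  0.3 -2.3]
```

Request:
apply_moves(
  increments=[
    [0,0,0,0.2,0.3,-2.3,-1],
    [22,-17,30,0,0,0,-1],
    [22,-17,30,0,0,0,-1],
    [0,0,30,0,0,0,-1],
    [0,0,10,0,0,0,-1],
    [0,0,0,0,0,0,-1],
    [0,0,0,0,0,0,-1],
    [0,0,0,0,0,0,-1],
  ],
)

```text
t: 2.2
eef_pos: [0.5483, -0.3794, 0.0838]
tool_rot: [-0.0, 0.792, -0.61, 0.004]
contact_force: [-0.2, -0.8, -0.6]
gripper_width: 1.004
```

Run:
```python
from h import *
delta([.546,-.376,.0225],-76.4)
```

```text
t 2.2 pos [ 0.5483 -0.3794  0.0838] head -75.22 F [-0.2 -0.8 -0.6] w 1.004 d [-4.2  1.7 61.2] rot [-0.3 -0.3  1.2]
```

Request:
apply_moves(
  increments=[
    [-4,2,15,-0.3,-0.3,1,-1],
    [0,0,23,0,0,0,-1],
    [0,0,20,0,0,0,-1],
    [0,0,0,0,0,0,-1],
    [0,0,0,0,0,0,0],
    [0,0,0,0,0,0,0],
    [0,0,0,0,0,0,0],
    [0,0,0,0,0,0,0],
  ],
  grip_force=30,
)

```text
t: 3.2
eef_pos: [0.547, -0.3763, 0.0258]
tool_rot: [-0.0, 0.786, -0.618, 0.002]
contact_force: [-0.2, -0.3, 0.2]
gripper_width: 0.501
```

Run:
```python
from h import *
delta([.546,-.376,.0225],-76.4)
im=imaging.read_camera("side")[:,:,::-1]
cv2.imwrite("pics/s2.png",cv2.resize(im[150:275,180:300],None,fx=4.5,fy=4.5,interpolation=cv2.INTER_CUBIC))
im=imaging.read_camera("wrist")[:,:,::-1]
cv2.imwrite("pics/w2.png",im)
```

```text
t 3.2 pos [ 0.547  -0.3763  0.0258] head -76.33 F [-0.2 -0.3  0.2] w 0.501 d [-0.5  0.9  3.3] rot [-0.2 -0.2  0.1]
```

View pics/s2.png

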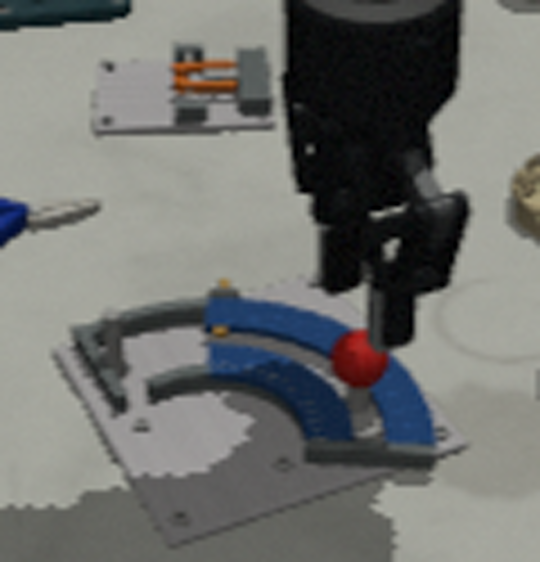

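View pics/w2.png

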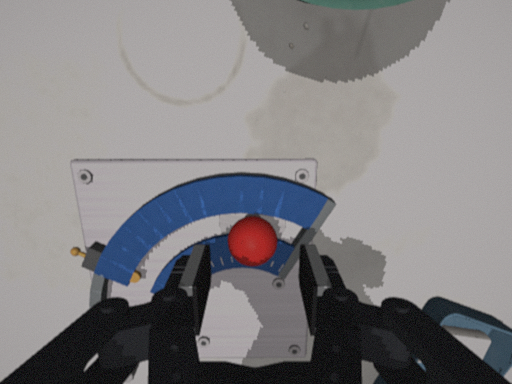

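Request:
apply_moves(
  increments=[
    [-0.5,1,4,0,0,0,0],
    [0,0,0,0,0,0,1],
    [0,0,0,0,0,0,1],
    [0,0,0,0,0,0,1],
    [0,0,0,0,0,0,1],
    [0,0,0,0,0,0,1],
    [0,0,0,0,0,0,1],
    [0,0,0,0,0,0,1],
  ],
  grip_force=30,
)

```text
t: 4.3
eef_pos: [0.5457, -0.376, 0.0214]
tool_rot: [-0.0, 0.786, -0.618, 0.002]
contact_force: [-0.0, -0.1, -0.8]
gripper_width: 0.0
```

Run:
```python
from h import *
delta([.546,-.376,.0225],-76.4)
C=np.array([.4719,-.3865])
o,R=pose(); p=o["eef_pos"][:2]
d=p-C; print(np.hypot(*d),np.degrees(np.arctan2(d[1],d[0]))-13.6)
```

```text
t 4.3 pos [ 0.5457 -0.376   0.0214] head -76.33 F [-0.  -0.1 -0.8] w 0.0 d [ 0.1 -0.3 -1.1] rot [-0.2 -0.1  0.1]
0.07458219835152421 -5.507305944476698
```

Run:
```python
from h import *
im=imaging.read_camera("side")[:,:,::-1]
a=cv2.resize(im[150:275,180:300],(384,400),interpolation=cv2.INTER_CUBIC)
im=imaging.read_camera("wrist")[:,:,::-1]
o,R=pose(); g=o["eef_pos"]-R[:,2]*.0187; print(proj("wrist",g),proj("wrist",o["eef_pos"]))
cv2.imwrite("pics/s3.png",a);cv2.imwrite("pics/w3.png",im)
```

```text
[252.89567077 241.62713936] [253.01690465 227.69358046]
```

View pics/s3.png

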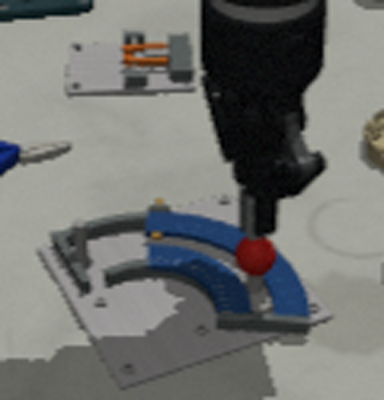

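View pics/w3.png

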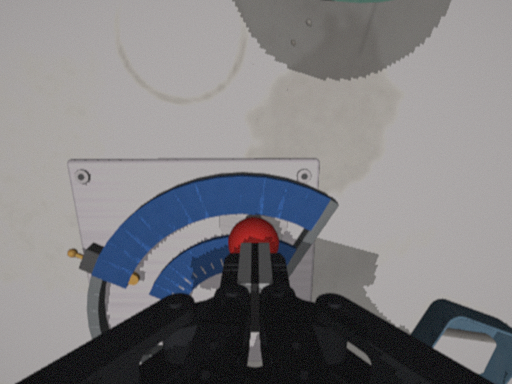

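Run:
```python
from h import *
o,R=pose(); 
for k in (-.0187,0,.0): pass
im=imaging.read_camera("side")[:,:,::-1].copy()
for z in (0.0214,.04,.06,.08):
    p=[*o["eef_pos"][:2],z]; q=proj("side",p); print(z,q.round(1))
print("ballest",proj("side",[.546,-.3755,.04]))
big=cv2.resize(im[130:260,215:305],None,fx=6,fy=6,interpolation=cv2.INTER_CUBIC)
for z in (0.0214,.04,.06):
    q=(proj("side",[*o["eef_pos"][:2],z])-[215,130])*6; cv2.circle(big,tuple(int(v) for v in q),3,(0,255,0),-1)
cv2.imwrite("pics/s4.png",cv2.resize(big,(415,600)))
```

```text
0.0214 [259.2 236. ]
0.04 [259.4 229.3]
0.06 [259.6 222. ]
0.08 [259.8 214.4]
ballest [259.48053006 229.15778503]
```

View pics/s4.png

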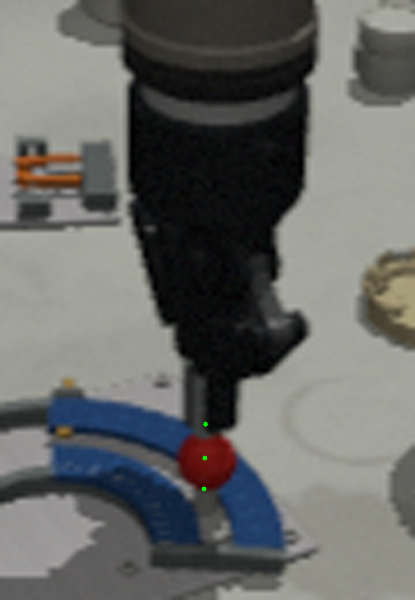

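```bash
cat >> h.py <<'E'
def tri(L):
    A=np.zeros((3,3));b=np.zeros(3)
    for n,uv,c in L:
        c=c or imaging.get_calibration(n);T=c["extrinsics"]; d=T[:3,:3]@np.linalg.inv(c["K"])@np.array([*uv,1]); d/=np.linalg.norm(d); M=np.eye(3)-np.outer(d,d); A+=M;b+=M@T[:3,3]
    return np.linalg.solve(A,b)
E
python3 - <<'E'
from h import *
delta([.546,-.376,.0225],-76.4)
print(imaging.get_calibration("wrist")["extrinsics"][:3,3])
for v in (238,244,250): print(v,tri([("side",(261.2,223.0),None),("wrist",(255,v),None)]).round(4))
im=imaging.read_camera("wrist")[:,:,::-1]
cv2.imwrite("pics/w4.png",cv2.resize(im[190:350,160:350],None,fx=4,fy=3.7,interpolation=cv2.INTER_CUBIC))
im=imaging.read_camera("top")[:,:,::-1]
cv2.imwrite("pics/t4.png",cv2.resize(im[150:280,220:380],None,fx=4,fy=4,interpolation=cv2.INTER_CUBIC))
E
```

```text
t 4.45 pos [ 0.5458 -0.376   0.0215] head -76.33 F [-0.1 -0.1 -0.9] w 0.005 d [ 0.1 -0.2 -1. ] rot [-0.2 -0.1  0.1]
[ 0.62427512 -0.35718668  0.20373128]
238 [ 0.552  -0.374   0.0534]
244 [ 0.5506 -0.3751  0.055 ]
250 [ 0.5493 -0.3761  0.0567]
```

View pics/w4.png

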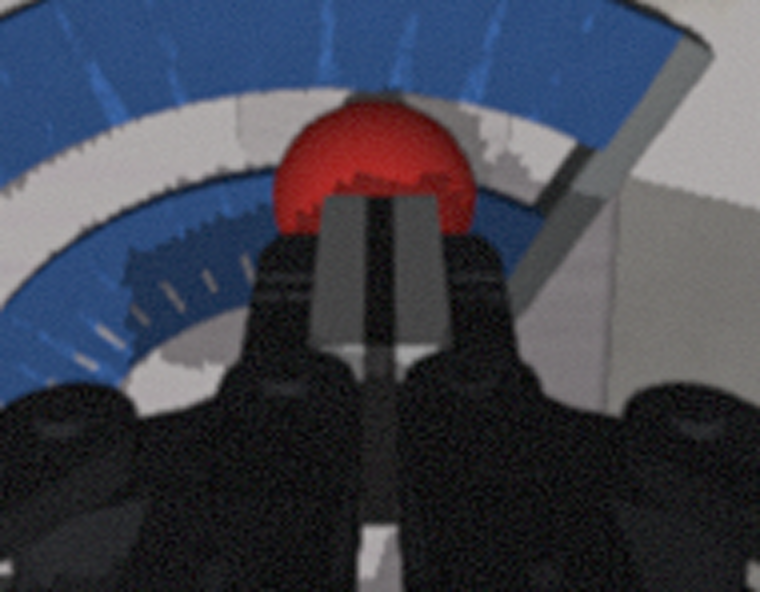

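View pics/t4.png

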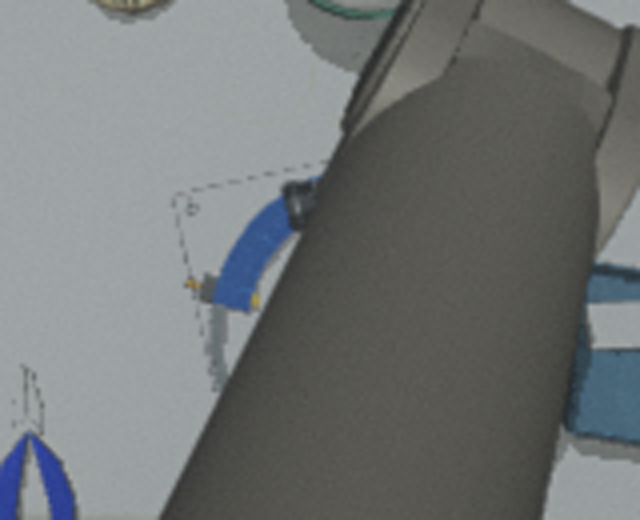

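Request:
apply_moves(
  increments=[
    [0,0,-5,0,0,0,-0.2],
    [0,0,0,0,0,0,-0.2],
    [0,0,0,0,0,0,-0.2],
    [0,0,0,0,0,0,-0.2],
    [0,0,10,0,0,0,-0.2],
    [0,0,10,0,0,0,-0.2],
    [0,0,0,0,0,0,-0.2],
    [0,0,0,0,0,0,-0.2],
  ],
)

```text
t: 5.55
eef_pos: [0.5453, -0.3757, 0.0046]
tool_rot: [-0.0, 0.786, -0.618, 0.001]
contact_force: [0.5, -0.2, 0.7]
gripper_width: 0.602
```

Run:
```python
from h import *
delta([.546,-.376,.0225],-76.4)
im=imaging.read_camera("side")[:,:,::-1]
a=cv2.resize(im[130:260,215:305],(415,600),interpolation=cv2.INTER_CUBIC)
w=imaging.read_camera("wrist")[:,:,::-1]
w=cv2.resize(w[150:384,100:410],None,fx=2.5,fy=2.5)
cv2.imwrite("pics/s5.png",a);cv2.imwrite("pics/w5.png",w)
```

```text
t 5.55 pos [ 0.5453 -0.3757  0.0046] head -76.33 F [ 0.5 -0.2  0.7] w 0.602 d [  0.5  -0.6 -17.9] rot [-0.1 -0.1  0.1]
```

View pics/s5.png

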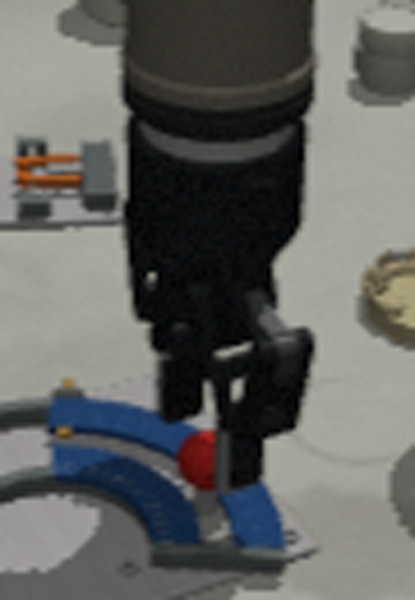

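View pics/w5.png

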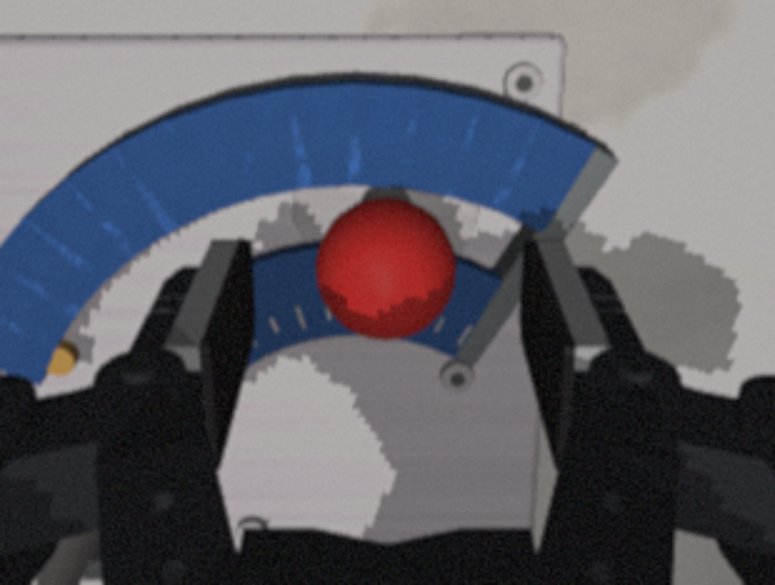

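Request:
apply_moves(
  increments=[
    [0,0,10,0,0,0,-0.2],
    [0,0,6,0,0,0,-0.2],
    [0,0,0,0,0,0,1],
    [0,0,0,0,0,0,1],
    [0,0,0,0,0,0,1],
    [0,0,0,0,0,0,1],
    [0,0,0,0,0,0,1],
    [0,0,0,0,0,0,1],
  ],
  grip_force=30,
)

```text
t: 6.65
eef_pos: [0.5456, -0.3759, -0.0118]
tool_rot: [-0.0, 0.786, -0.618, 0.002]
contact_force: [0.6, -0.1, -1.0]
gripper_width: 0.304
```

Run:
```python
from h import *
delta([.546,-.376,-.0115],-76.4)
im=imaging.read_camera("side")[:,:,::-1]
a=cv2.resize(im[130:260,215:305],(415,600),interpolation=cv2.INTER_CUBIC)
w=imaging.read_camera("wrist")[:,:,::-1]
w=cv2.resize(w[150:384,100:410],None,fx=2.5,fy=2.5)
cv2.imwrite("pics/s6.png",a);cv2.imwrite("pics/w6.png",w)
```

```text
t 6.65 pos [ 0.5456 -0.3759 -0.0118] head -76.33 F [ 0.6 -0.1 -1. ] w 0.304 d [ 0.2 -0.3 -0.3] rot [-0.1 -0.1  0.1]
```

View pics/s6.png

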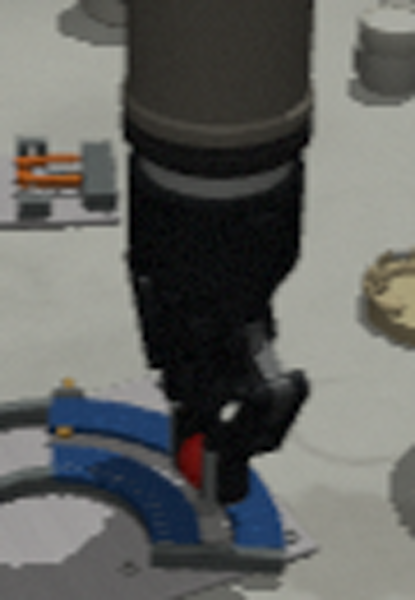

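View pics/w6.png

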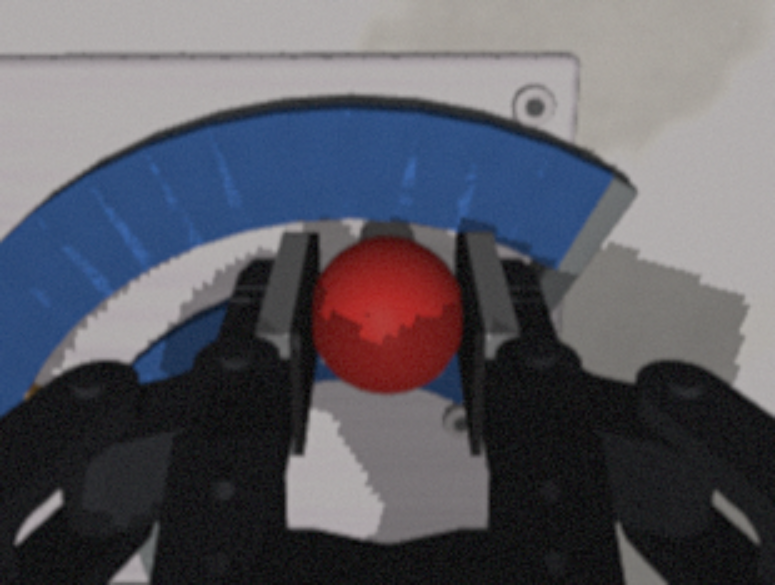

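```bash
cat >> h.py <<'E'
C=np.array([.4719,-.3865])
def arc(step,n,r=.075,C=C,yaw=13.6,endz=None):
    o,R=pose(); p=o["eef_pos"][:2]; d=p-C; a=np.degrees(np.arctan2(d[1],d[0])); print("r",np.hypot(*d).round(4),"ang",round(a-yaw,2),"z",o["eef_pos"][2].round(4),"F",o["contact_force"].round(1),"w",round(float(o["gripper_width"]),3),"t",o["t"])
    cur=p
    for i in range(1,n+1):
        t=np.radians(min(a+step*i,90+yaw)); q=C+r*np.array([np.cos(t),np.sin(t)]); print(((R.T@np.array([*(q-cur),0]))*1000).round(1)[:2]); cur=q
E
python3 -c "
from h import *
arc(3,7)"
```

```text
r 0.0745 ang -5.46 z -0.0118 F [-0.5  0.  -0.4] w 0.304 t 6.75
[-3.9 -0.8]
[-3.9 -0.1]
[-3.9  0.1]
[-3.9  0.3]
[-3.9  0.5]
[-3.9  0.7]
[-3.8  0.9]
```

Request:
apply_moves(
  increments=[
    [-4,-0.4,0,0,0,0,1],
    [-4,0,0,0,0,0,1],
    [-4,0.1,0,0,0,0,1],
    [-4,0.3,0,0,0,0,1],
    [-4,0.5,0,0,0,0,1],
    [-4,0.7,0,0,0,0,1],
    [-4,1,0,0,0,0,1],
    [0,0,0,0,0,0,1],
  ],
)

```text
t: 7.75
eef_pos: [0.5362, -0.3468, -0.0119]
tool_rot: [-0.0, 0.786, -0.618, 0.002]
contact_force: [0.5, 0.4, -1.1]
gripper_width: 0.309
```

Run:
```python
from h import *
arc(4,8)
im=imaging.read_camera("side")[:,:,::-1]
a=cv2.resize(im[130:260,195:305],(507,600),interpolation=cv2.INTER_CUBIC)
w=imaging.read_camera("wrist")[:,:,::-1]
w=cv2.resize(w[150:384,100:410],None,fx=2.5,fy=2.5)
cv2.imwrite("pics/s7.png",a);cv2.imwrite("pics/w7.png",w)
```

```text
r 0.0756 ang 18.11 z -0.0119 F [ 0.5  0.4 -1.1] w 0.309 t 7.75
[-4.7  2.4]
[-4.8  2.1]
[-4.6  2.5]
[-4.4  2.8]
[-4.2  3.1]
[-4.   3.4]
[-3.8  3.6]
[-3.5  3.9]
```

View pics/w7.png

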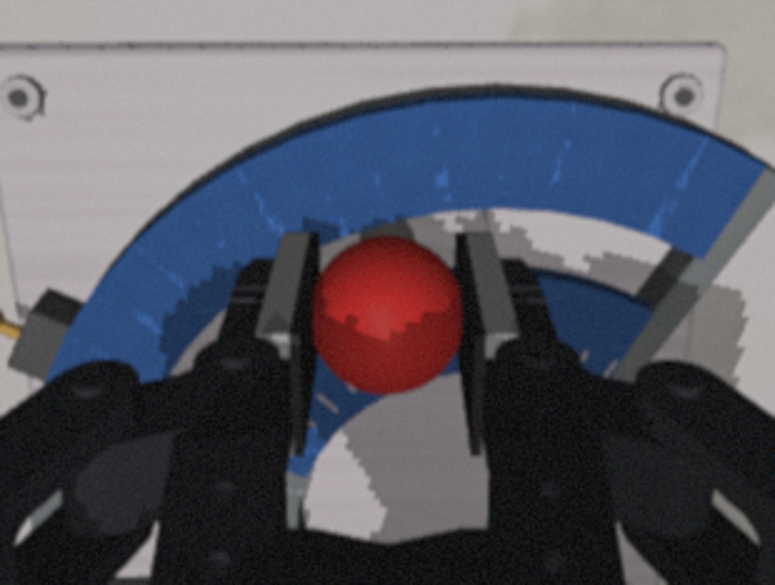

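Request:
apply_moves(
  increments=[
    [-4.8,2.1,0,0,0,0,1],
    [-4.8,2.2,0,0,0,0,1],
    [-4.6,2.5,0,0,0,0,1],
    [-4.4,2.8,0,0,0,0,1],
    [-4.2,3.1,0,0,0,0,1],
    [-4,3.4,0,0,0,0,1],
    [-3.8,3.6,0,0,0,0,1],
    [0,0,0,0,0,0,1],
  ],
  grip_force=50,
)

```text
t: 8.85
eef_pos: [0.5081, -0.3206, -0.0117]
tool_rot: [-0.0, 0.786, -0.618, 0.002]
contact_force: [-0.0, -0.2, -0.2]
gripper_width: 0.291
```

Run:
```python
from h import *
arc(3,8)
```

```text
r 0.0751 ang 47.63 z -0.0117 F [-0.  -0.2 -0.2] w 0.291 t 8.85
[-2.5  3.1]
[-2.4  3.1]
[-2.2  3.2]
[-2.1  3.3]
[-1.9  3.4]
[-1.7  3.5]
[-1.5  3.6]
[-1.3  3.7]
```

Request:
apply_moves(
  increments=[
    [-2.5,3.1,0,0,0,0,1],
    [-2.4,3.1,0,0,0,0,1],
    [-2.2,3.2,0,0,0,0,1],
    [-2.1,3.3,0,0,0,0,1],
    [-1.9,3.4,0,0,0,0,1],
    [-1.7,3.5,0,0,0,0,1],
    [-1.5,3.6,0,0,0,0,1],
    [-1.3,3.7,0,0,0,0,1],
  ],
  grip_force=40,
)

```text
t: 9.85
eef_pos: [0.4769, -0.3126, -0.0117]
tool_rot: [-0.0, 0.786, -0.618, 0.003]
contact_force: [0.6, -1.3, 0.5]
gripper_width: 0.294
```

Run:
```python
from h import *
arc(3,8)
im=imaging.read_camera("side")[:,:,::-1]
a=cv2.resize(im[130:260,195:305],(507,600),interpolation=cv2.INTER_CUBIC)
w=imaging.read_camera("wrist")[:,:,::-1]
w=cv2.resize(w[150:384,100:410],None,fx=2.5,fy=2.5)
cv2.imwrite("pics/s8.png",a);cv2.imwrite("pics/w8.png",w)
```

```text
r 0.0741 ang 72.54 z -0.0117 F [ 0.6 -1.3  0.5] w 0.294 t 9.85
[-1.9  3.5]
[-0.9  3.8]
[-0.7  3.9]
[-0.5  3.9]
[-0.3  3.9]
[-0.1  3.2]
[0. 0.]
[0. 0.]
```

View pics/w8.png

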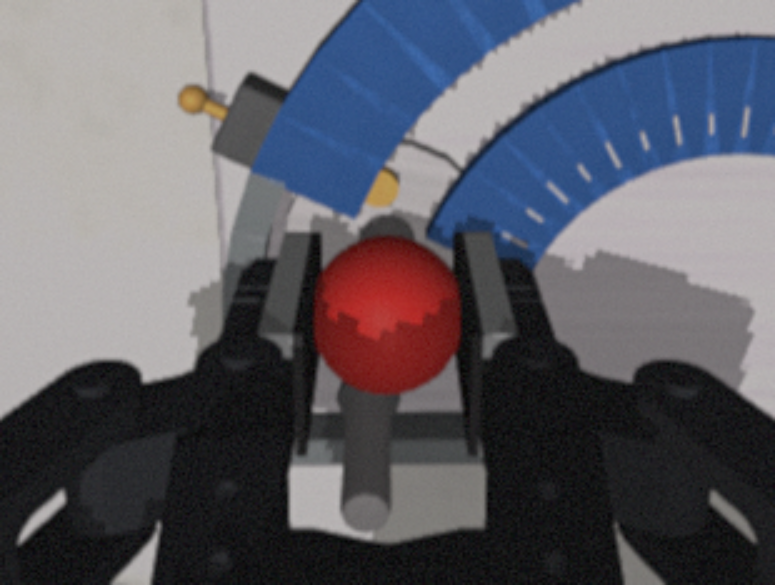

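View pics/s8.png

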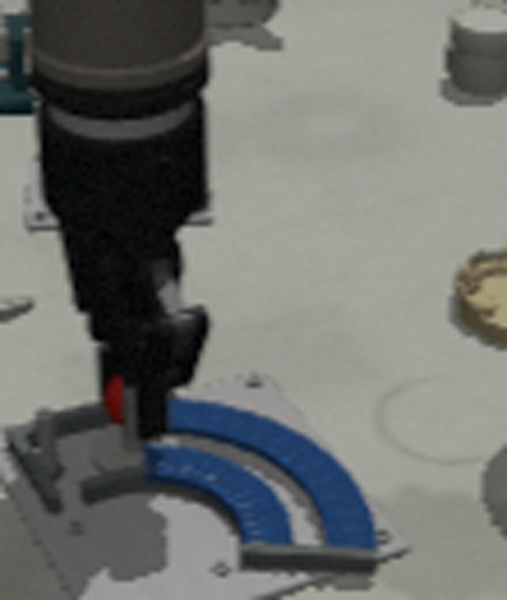

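Request:
apply_moves(
  increments=[
    [-1.5,3.5,0,0,0,0,1],
    [-0.9,3.8,0,0,0,0,1],
    [-0.7,3.9,0,0,0,0,1],
    [-0.5,3.9,0,0,0,0,1],
    [-0.3,3.5,0,0,0,0,1],
    [-0.1,2.2,0,0,0,0,1],
    [0,0,0,0,0,0,1],
    [0,0,0,0,0,0,1],
  ],
)

```text
t: 10.95
eef_pos: [0.4584, -0.3127, -0.0107]
tool_rot: [-0.002, 0.787, -0.617, 0.006]
contact_force: [2.5, 1.2, -0.3]
gripper_width: 0.299
```

Run:
```python
from h import *
arc(3,1)
w=imaging.read_camera("wrist")[:,:,::-1]
w=cv2.resize(w[150:384,100:410],None,fx=2.5,fy=2.5)
cv2.imwrite("pics/w9.png",w)
```

```text
r 0.075 ang 86.76 z -0.0107 F [ 2.5  1.2 -0.3] w 0.299 t 10.95
[-0.1  3.9]
```

View pics/w9.png

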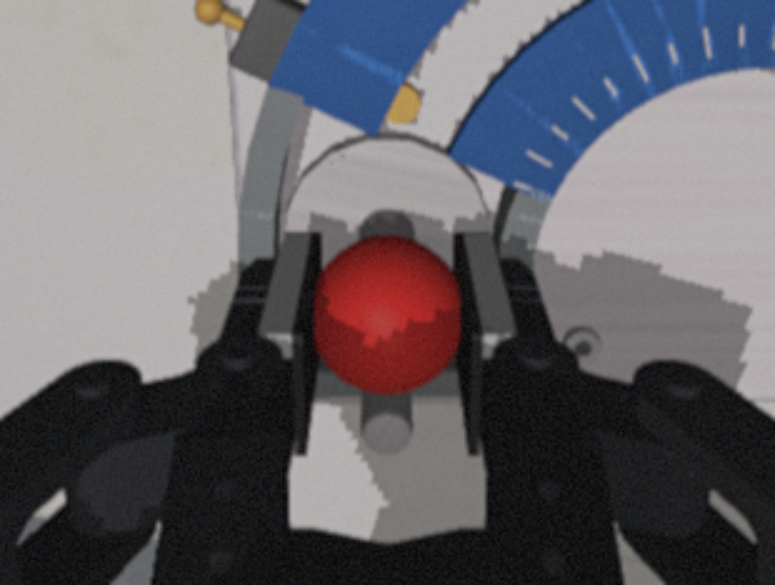

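Run:
```python
from h import *
b=unproj("wrist",(100+387/2.5,150+315/2.5),.040); p=unproj("wrist",(100+387/2.5,150+433/2.5),.043)
print(b,p,np.linalg.norm((p-b)[:2]))
print(unproj("wrist",(100+380/2.5,150+133/2.5),.017),unproj("wrist",(100+390/2.5,150+139/2.5),.011))
delta([.4543,-.3136,-.0117],-76.4)
im=imaging.read_camera("side")[:,:,::-1]
a=cv2.resize(im[130:260,180:290],(507,600),interpolation=cv2.INTER_CUBIC)
cv2.imwrite("pics/s9.png",a)
```

```text
[ 0.45664665 -0.3138483   0.04      ] [ 0.43379231 -0.31942263  0.043     ] 0.023524329080333275
[ 0.4828943  -0.30616444  0.017     ] [ 0.4800631  -0.30899188  0.011     ]
t 11.0 pos [ 0.4584 -0.3127 -0.0107] head -76.26 F [ 2.7  0.6 -1.2] w 0.294 d [-0.1  4.2  0.9] rot [-0.6 -0.4  0.1]
```

View pics/s9.png

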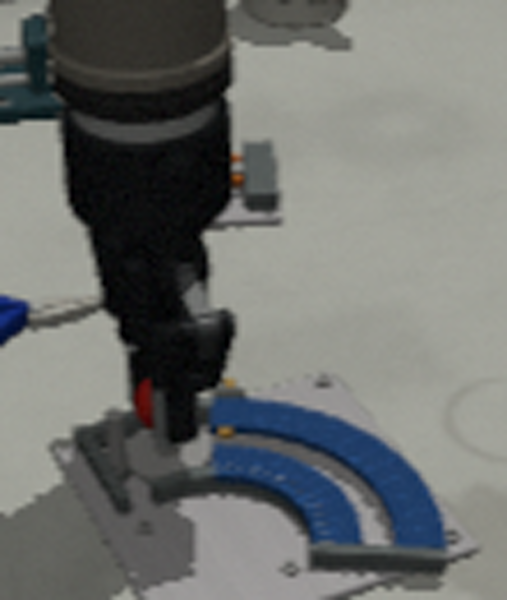

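Run:
```python
from h import *
o=bot.get_obs(); print(o["q"].round(3), o["torque"].round(2))
```

```text
[ 0.519  0.554 -0.04   1.997  0.035  0.579 -0.875] [ 0.23 -0.77 -0.  ]
```

Request:
apply_moves(
  increments=[
    [0,1.5,0,-0.6,-0.4,0,1],
    [0,1.5,0,0,0,0,1],
    [0,1.5,0,0,0,0,1],
    [0,0,0,0,0,0,1],
    [0,0,0,0,0,0,1],
    [0,0,0,0,0,0,1],
    [0,0,0,0,0,0,1],
    [0,0,0,0,0,0,1],
  ],
)

```text
t: 12.05
eef_pos: [0.4574, -0.3131, -0.0103]
tool_rot: [-0.001, 0.787, -0.617, 0.001]
contact_force: [4.2, 1.5, -1.8]
gripper_width: 0.298
```

Run:
```python
from h import *
delta([.4543,-.3136,-.0117],-76.4)
o=bot.get_obs(); print(o["q"].round(3), o["torque"].round(2))
w=imaging.read_camera("wrist")[:,:,::-1]
w=cv2.resize(w[150:384,100:410],None,fx=2.5,fy=2.5)
cv2.imwrite("pics/w10.png",w)
```

```text
t 12.05 pos [ 0.4574 -0.3131 -0.0103] head -76.16 F [ 4.2  1.5 -1.8] w 0.298 d [-0.2  3.2  1.4] rot [-0.1  0.   0.2]
[ 0.521  0.557 -0.04   1.99   0.035  0.594 -0.872] [ 0.29 -0.93 -0.  ]
```

View pics/w10.png

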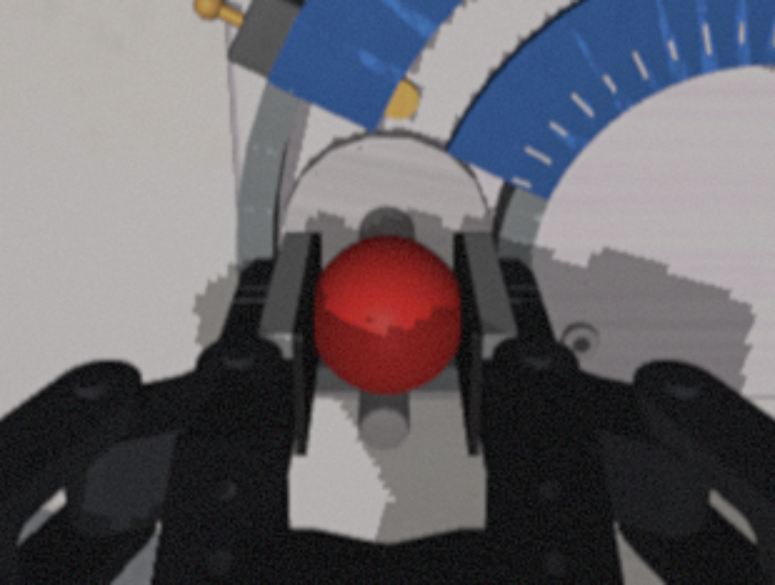

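Run:
```python
from h import *
im=imaging.read_camera("side")[:,:,::-1]
x0,y0,s=195,190,10
a=cv2.resize(im[190:250,195:265],None,fx=s,fy=s,interpolation=cv2.INTER_CUBIC)
def circ(n,ctr,r,z,col,img,x0,y0,s):
    P=[(proj(n,[ctr[0]+r*np.cos(t),ctr[1]+r*np.sin(t),z])-[x0,y0]+.5)*s for t in np.linspace(0,6.283,60)]
    cv2.polylines(img,[np.int32(P)],True,col,1)
ctr=(.4574,-.3135)
circ("side",ctr,.022,.011,(0,255,0),a,x0,y0,s)
circ("side",ctr,.014,.040,(255,0,255),a,x0,y0,s)
circ("side",(.4345,-.3187),.005,.043,(0,255,255),a,x0,y0,s)
cv2.imwrite("pics/s10.png",a)
w=imaging.read_camera("wrist")[:,:,::-1]
x0,y0,s=170,180,4.5
b=cv2.resize(w[180:345,170:340],None,fx=s,fy=s,interpolation=cv2.INTER_CUBIC)[:600]
b=np.ascontiguousarray(b)
circ("wrist",ctr,.022,.011,(0,255,0),b,x0,y0,s)
circ("wrist",ctr,.014,.040,(255,0,255),b,x0,y0,s)
circ("wrist",(.4345,-.3187),.005,.043,(0,255,255),b,x0,y0,s)
circ("wrist",(.4345,-.3187),.005,.006,(0,255,255),b,x0,y0,s)
cv2.imwrite("pics/w11.png",b)
```

```text
(no output)
```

View pics/s10.png

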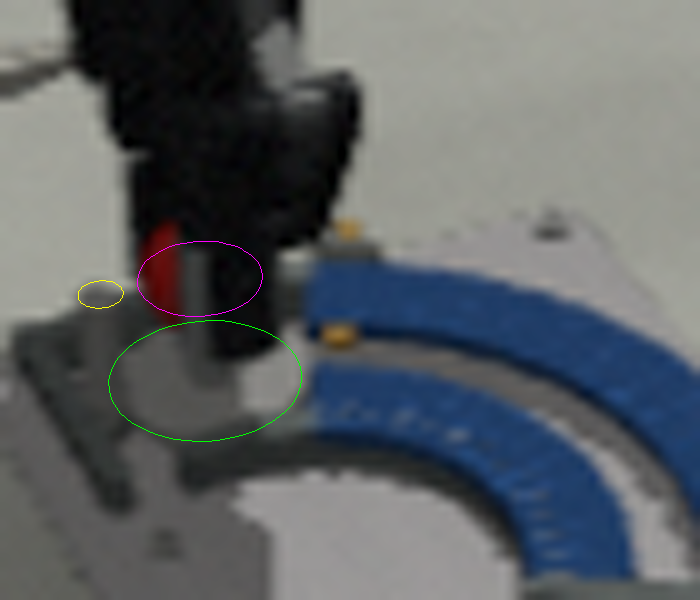

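View pics/w11.png

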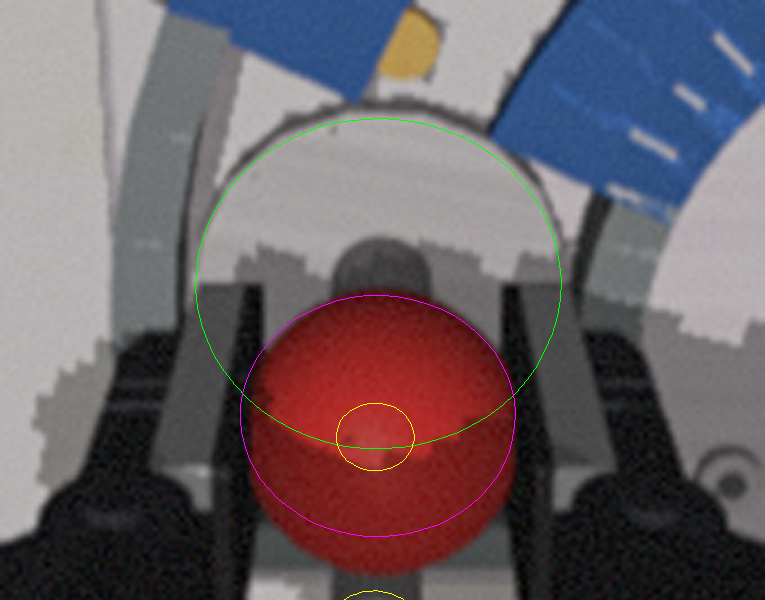

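Run:
```python
from h import *
c=imaging.get_calibration("wrist"); c={k:np.array(v) for k,v in c.items()}
c8={"K":c["K"],"extrinsics":c["extrinsics"].copy()}; c8["extrinsics"][:3,3]+=[.0195,.0005,-.0014]
f=lambda u,v:(100+u/2.5,150+v/2.5)
for z in (.035,.043): print("w8 posttop",z,unproj("wrist",f(366,512),z,c8).round(4),"w10",unproj("wrist",f(385,430),z,c).round(4))
print("tri",tri([("wrist",f(366,512),c8),("wrist",f(385,430),c),]).round(4))
im=cv2.imread("pics/side0.png"); cv2.imwrite("pics/s0p.png",cv2.resize(im[200:270,190:260],None,fx=8,fy=8,interpolation=cv2.INTER_CUBIC))
for z in (.006,.017,.043):print(z,((proj("side",[.4345,-.3187,z])-[190,200]+.5)*8).round())
```

```text
w8 posttop 0.035 [ 0.4269 -0.3215  0.035 ] w10 [ 0.427  -0.3212  0.035 ]
w8 posttop 0.043 [ 0.4345 -0.3199  0.043 ] w10 [ 0.4334 -0.3197  0.043 ]
tri [ 0.4277 -0.3212  0.0358]
0.006 [128. 259.]
0.017 [126. 229.]
0.043 [121. 156.]
```

View pics/s0p.png

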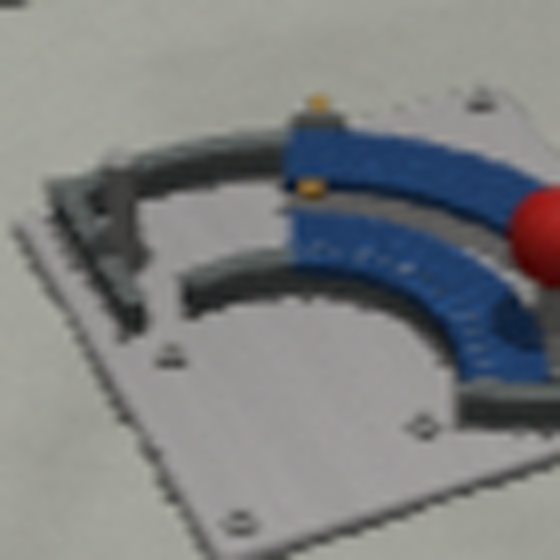

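Request:
apply_moves(
  increments=[
    [0,0,0,0,0,0,0.2],
    [0,0,0,0,0,0,0.2],
    [0,0,0,0,0,0,0.2],
    [0,0,0,0,0,0,0.2],
    [0,0,0,0,0,0,0.2],
    [0,0,0,0,0,0,0.2],
    [0,0,0,0,0,0,0.2],
    [0,0,0,0,0,0,0.2],
  ],
)

```text
t: 13.2
eef_pos: [0.4522, -0.3142, -0.0112]
tool_rot: [0.001, 0.786, -0.618, -0.003]
contact_force: [0.8, 0.9, -1.2]
gripper_width: 0.397
```

```bash
cat >> h.py <<'E'
def circ(n,ctr,r,z,col,img,x0,y0,s):
    P=[(proj(n,[ctr[0]+r*np.cos(t),ctr[1]+r*np.sin(t),z])-[x0,y0]+.5)*s for t in np.linspace(0,6.283,60)]
    cv2.polylines(img,[np.int32(P)],True,col,1)
def wview(fn,ctr=None):
    w=imaging.read_camera("wrist")[:,:,::-1]
    x0,y0,s=165,165,4.3
    b=np.ascontiguousarray(cv2.resize(w[165:304,165:345],None,fx=s,fy=s,interpolation=cv2.INTER_CUBIC))
    if ctr is not None:
        circ("wrist",ctr,.022,.011,(0,255,0),b,x0,y0,s); circ("wrist",ctr,.014,.040,(255,0,255),b,x0,y0,s)
    cv2.imwrite(fn,b)
E
python3 - <<'E'
from h import *
delta([.4543,-.3136,-.0117],-76.4)
wview("pics/w12.png",(.4584,-.3132))
E
```

```text
t 13.2 pos [ 0.4522 -0.3142 -0.0112] head -76.32 F [ 0.8  0.9 -1.2] w 0.397 d [-0.1 -2.2  0.5] rot [0.3 0.2 0.1]
```

View pics/w12.png

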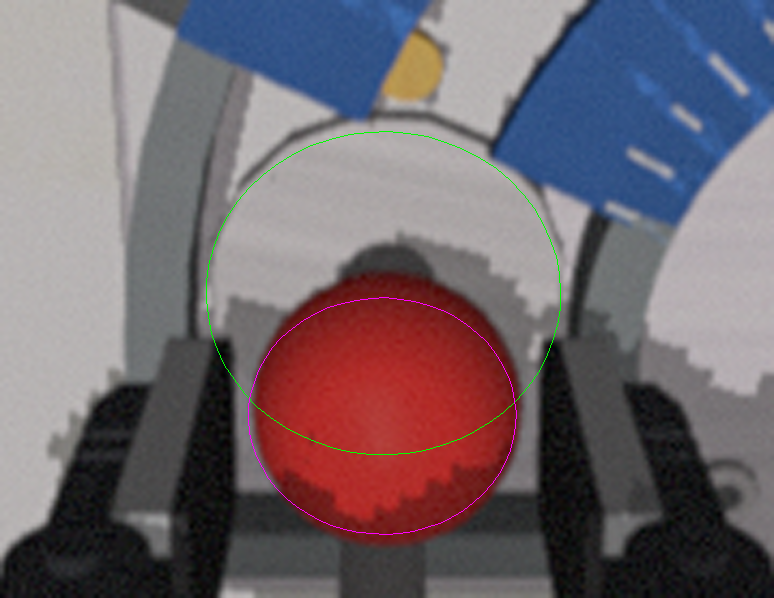

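Request:
apply_moves(
  increments=[
    [0,-4,0,0.3,0,0,0.2],
    [0,-3,0,0,0,0,0.2],
    [0,0,0,0,0,0,0.2],
    [0,0,0,0,0,0,1],
    [0,0,0,0,0,0,1],
    [0,0,0,0,0,0,1],
    [0,0,0,0,0,0,1],
    [0,0,0,0,0,0,1],
  ],
  grip_force=25,
)

```text
t: 14.25
eef_pos: [0.4598, -0.3124, -0.011]
tool_rot: [-0.001, 0.786, -0.618, -0.001]
contact_force: [-0.1, 0.7, 1.3]
gripper_width: 0.306
```

Run:
```python
from h import *
delta([.4535,-.314,-.0117],-76.4)
```

```text
t 14.25 pos [ 0.4598 -0.3124 -0.011 ] head -76.31 F [-0.1  0.7  1.3] w 0.306 d [0.1 6.5 0.7] rot [-0.1  0.1  0.1]
```

Request:
apply_moves(
  increments=[
    [0,3,0,0,0,0,1],
    [0,3,0,0,0,0,1],
    [0,2,0,0,0,0,1],
    [0,0,0,0,0,0,1],
    [0,0,0,0,0,0,1],
    [0,0,0,0,0,0,1],
    [0,0,0,0,0,0,1],
    [0,0,0,0,0,0,1],
  ],
)

```text
t: 15.25
eef_pos: [0.4571, -0.3133, -0.0096]
tool_rot: [-0.004, 0.787, -0.617, 0.003]
contact_force: [3.9, 2.5, 1.6]
gripper_width: 0.308
```

Run:
```python
from h import *
delta([.4535,-.314,-.0117],-76.4)
o,R=pose()
wview("pics/w13.png",o["eef_pos"][:2])
```

```text
t 15.25 pos [ 0.4571 -0.3133 -0.0096] head -76.16 F [3.9 2.5 1.6] w 0.308 d [-0.2  3.7  2.1] rot [-0.5 -0.   0.2]
```

View pics/w13.png

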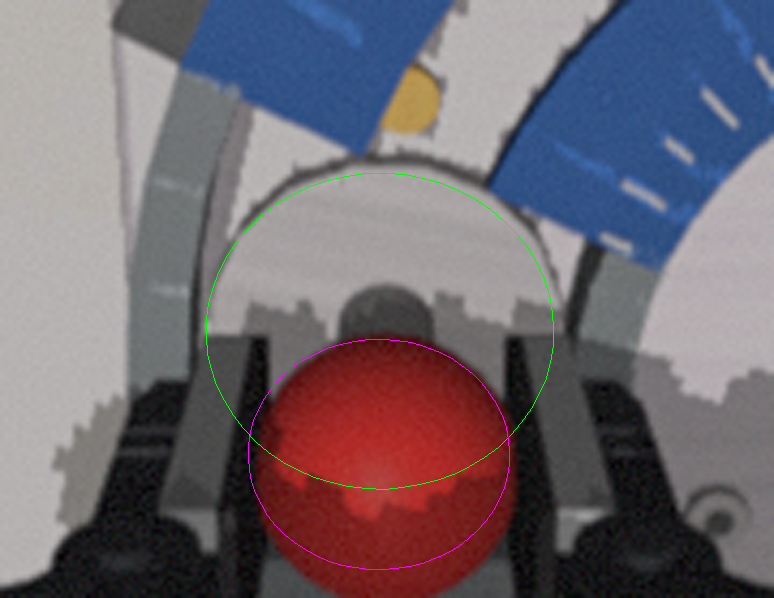

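Run:
```python
from h import *
im=cv2.imread("pics/side0.png")
c=im[212:242,194:224]; b=cv2.resize(c,None,fx=20,fy=20,interpolation=cv2.INTER_NEAREST)
b=cv2.convertScaleAbs(b,alpha=1.4,beta=-20)
for z,col in ((.006,(0,255,0)),(.012,(0,255,255)),(.017,(255,255,0)),(.043,(0,0,255))):
    circ("side",(.434,-.319),.005,z,col,b,194,212,20)
cv2.imwrite("pics/s0q.png",b)
im=cv2.imread("pics/w1.png"); c=im[195:235,195:250]; b=cv2.resize(c,None,fx=14,fy=14,interpolation=cv2.INTER_NEAREST); b=cv2.convertScaleAbs(b,alpha=1.4,beta=-20)
import pickle; cal=pickle.load(open("w1.pkl","rb"))
imaging.get_calibration=lambda n:cal
for z,col in ((.006,(0,255,0)),(.012,(0,255,255)),(.043,(0,0,255))):
    circ("wrist",(.434,-.319),.005,z,col,b,195,195,14)
cv2.imwrite("pics/w1q.png",b)
```

```text
(no output)
```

View pics/s0q.png

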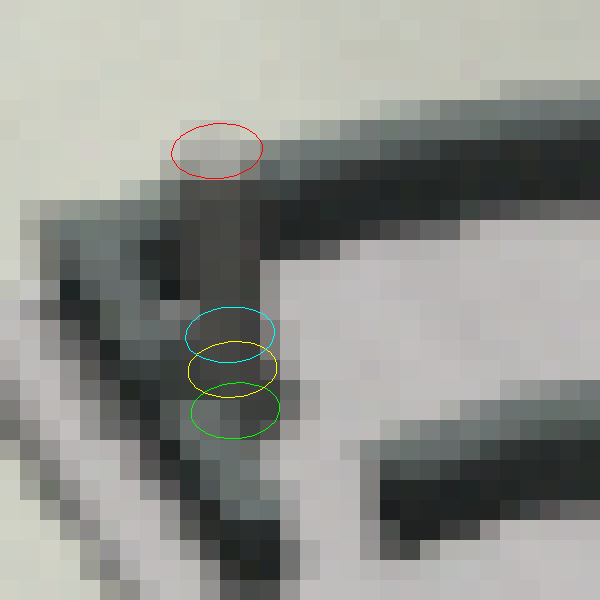

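View pics/w1q.png

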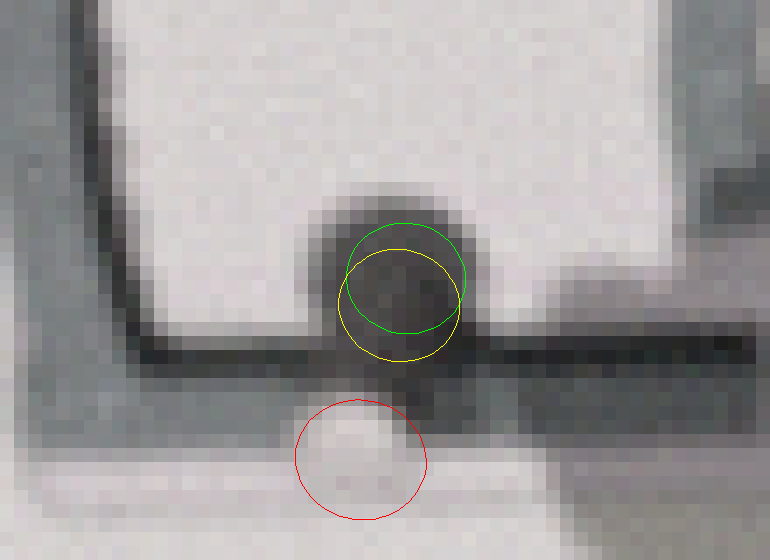

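Request:
apply_moves(
  increments=[
    [0,-3,1,-0.5,0,0,1],
    [0,-1,1,0,0,0,0.3],
    [0,0,0,0,0,0,0.3],
    [0,0,0,0,0,0,0.3],
    [0,0,0,0,0,0,1],
    [0,0,0,0,0,0,1],
    [0,0,0,0,0,0,1],
    [0,0,0,0,0,0,1],
  ],
  grip_force=40,
)

```text
t: 16.3
eef_pos: [0.4565, -0.3132, -0.0129]
tool_rot: [0.002, 0.787, -0.618, -0.003]
contact_force: [-0.3, 0.3, 0.5]
gripper_width: 0.298
```

Request:
apply_moves(
  increments=[
    [0,-2,1,0,0,0,1],
    [0,0,1,0,0,0,1],
    [-0.4,3,1,0,0,0,1],
    [-0.4,3,1,0,0,0,1],
    [0,3,1,0,0,0,1],
    [0,3,1,0,0,0,1],
    [0,1.5,1,0,0,0,1],
    [0,0,1,0,0,0,1],
  ],
)

```text
t: 17.3
eef_pos: [0.4577, -0.3146, -0.013]
tool_rot: [-0.003, 0.788, -0.616, 0.006]
contact_force: [-2.8, 1.1, 14.6]
gripper_width: 0.3
```

Run:
```python
from h import *
delta([.4535,-.314,-.0117],-76.4)
o,R=pose()
wview("pics/w14.png",o["eef_pos"][:2])
```

```text
t 17.3 pos [ 0.4577 -0.3146 -0.013 ] head -76.06 F [-2.8  1.1 14.6] w 0.3 d [-1.5  3.9 -1.4] rot [-0.6 -0.3  0.3]
```

View pics/w14.png

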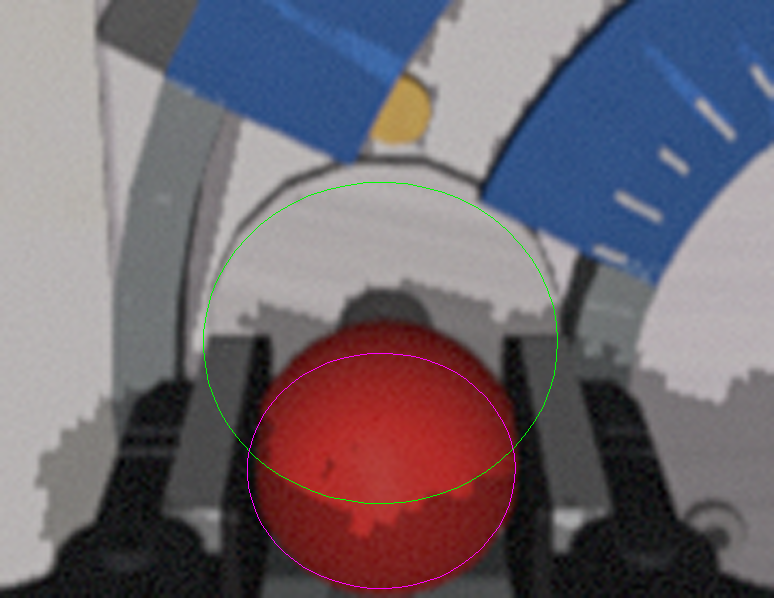

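Request:
apply_moves(
  increments=[
    [0,0,-1,-0.5,-0.3,0,0],
    [0,0,0,0,0,0,-0.2],
    [0,0,0,0,0,0,-0.2],
    [0,0,-30,0,0,0,-0.2],
    [0,-10,-40,0,0,0,-0.2],
    [0,-10,-40,0,0,0,-0.2],
    [0,0,0,0,0,0,-0.2],
    [0,0,0,0,0,0,-0.2],
  ],
)

```text
t: 18.35
eef_pos: [0.4734, -0.3098, 0.098]
tool_rot: [0.001, 0.787, -0.617, -0.003]
contact_force: [-0.9, 0.0, 0.0]
gripper_width: 0.6
```

Run:
```python
from h import *
import pickle
delta([.4535,-.314,-.0117],-76.4)
c=imaging.get_calibration("wrist"); w=imaging.read_camera("wrist")[:,:,::-1]; cv2.imwrite("pics/w15f.png",w); pickle.dump(c,open("w15.pkl","wb"))
s=imaging.read_camera("side")[:,:,::-1]; cv2.imwrite("pics/s15f.png",s)
cv2.imwrite("pics/s15.png",cv2.resize(s[195:250,190:260],None,fx=10,fy=10,interpolation=cv2.INTER_CUBIC))
cv2.imwrite("pics/w15.png",cv2.resize(w[100:300,150:400],None,fx=3,fy=3,interpolation=cv2.INTER_CUBIC))
```

```text
t 18.35 pos [ 0.4734 -0.3098  0.098 ] head -76.17 F [-0.9  0.   0. ] w 0.6 d [ -0.3  19.8 109.8] rot [0.3 0.2 0.2]
```

View pics/s15.png

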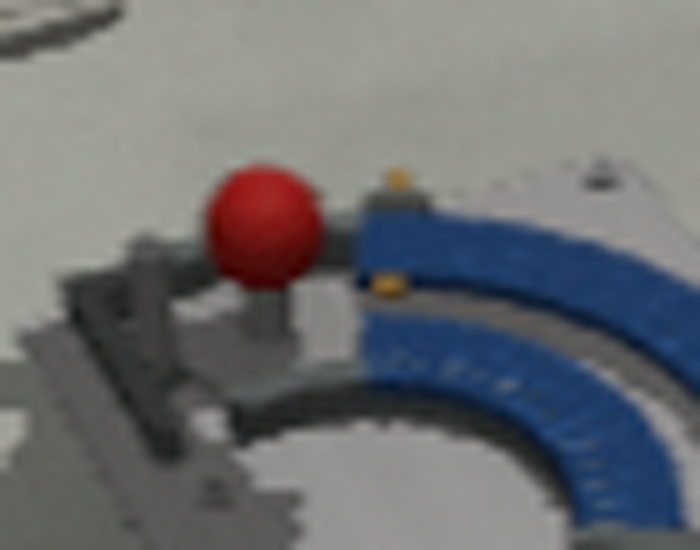

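View pics/w15.png

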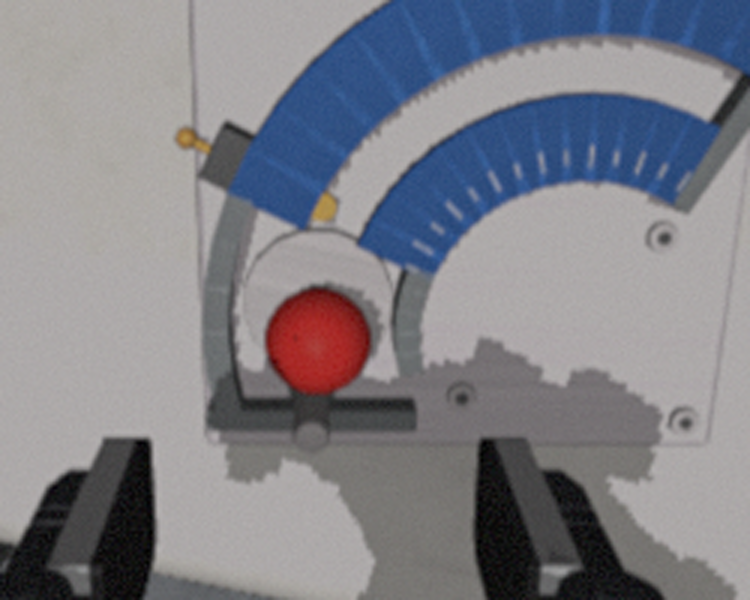

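Run:
```python
from h import *
import pickle
c=pickle.load(open("w15.pkl","rb")); w=cv2.imread("pics/w15f.png"); s=cv2.imread("pics/s15f.png")
def red(img):
    h=cv2.cvtColor(img,cv2.COLOR_BGR2HSV); r=(((h[...,0]<8)|(h[...,0]>172))&(h[...,1]>140)&(h[...,2]>40)).astype(np.uint8)
    n,l,st,cc=cv2.connectedComponentsWithStats(r); i=1+np.argmax(st[1:,4]); 
    cs,_=cv2.findContours((l==i).astype(np.uint8),0,2); return cv2.minEnclosingCircle(max(cs,key=len))
cw,cs_=red(w),red(s); print(cw,cs_)
print(unproj("wrist",cw[0],.040,c).round(4),unproj("side",cs_[0],.040).round(4),tri([("wrist",cw[0],c),("side",cs_[0],None)]).round(4))
f=lambda u,v:(150+u/3,100+v/3)
print("post top",unproj("wrist",f(312,436),.043,c).round(4),"foot L,rear,R", [unproj("wrist",f(*p),.011,c).round(4).tolist() for p in ((243,290),(318,229),(393,290))])
def A(ctr,fn):
    b=cv2.resize(w[140:260,200:300],None,fx=6,fy=6,interpolation=cv2.INTER_CUBIC)
    imaging.get_calibration=lambda n:c
    circ("wrist",ctr,.022,.011,(0,255,0),b,200,140,6); circ("wrist",ctr,.0142,.040,(255,0,255),b,200,140,6)
    y=np.radians(13.6)
    circ("wrist",(.434,-.319),.005,.043,(0,255,255),b,200,140,6);circ("wrist",(.434,-.319),.005,.006,(0,255,255),b,200,140,6)
    cv2.imwrite(fn,b)
A((.4595,-.3135),"pics/w15a.png")
# lip end line corners z=.017
for p in ((308,227),(358,242),(435,273),(230,190)): q=unproj("wrist",f(*p),.017,c)[:2]; d=q-C; print(p,q.round(4),np.hypot(*d).round(4),np.degrees(np.arctan2(d[1],d[0])).round(2))
```

```text
((255.11231994628906, 213.33193969726562), 17.434532165527344) ((215.8333282470703, 217.5), 5.911484718322754)
[ 0.4601 -0.3143  0.04  ] [ 0.4602 -0.3147  0.04  ] [ 0.4602 -0.3144  0.0398]
post top [ 0.4343 -0.3198  0.043 ] foot L,rear,R [[0.4589, -0.2931, 0.011], [0.4818, -0.3097, 0.011], [0.4693, -0.3351, 0.011]]
(308, 227) [ 0.4833 -0.3065] 0.0808 81.91
(358, 242) [ 0.4824 -0.321 ] 0.0663 80.88
(435, 273) [ 0.4788 -0.3442] 0.0428 80.67
(230, 190) [ 0.4883 -0.2834] 0.1044 80.96
```

View pics/w15a.png

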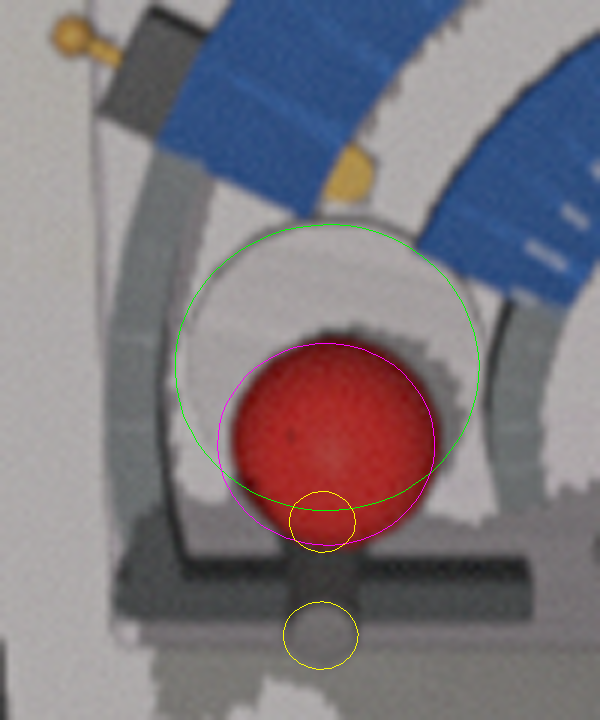

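Request:
apply_moves(
  increments=[
    [1,14,20,0.3,0.2,0,-0.2],
    [0,0,30,0,0,0,-0.2],
    [0,0,30,0,0,0,-0.2],
    [0,0,20,0,0,0,-0.2],
    [0,0,8,0,0,0,-0.2],
    [0,0,0,0,0,0,-0.2],
    [0,0,0,0,0,0,-0.2],
    [0,0,0,0,0,0,-0.2],
  ],
  grip_force=40,
)

```text
t: 19.45
eef_pos: [0.4553, -0.3135, -0.0173]
tool_rot: [0.001, 0.787, -0.617, -0.003]
contact_force: [-0.5, 0.3, 0.9]
gripper_width: 0.599
```

Run:
```python
from h import *
delta([.460,-.3144,-.0117],-76.2)
```

```text
t 19.45 pos [ 0.4553 -0.3135 -0.0173] head -76.27 F [-0.5  0.3  0.9] w 0.599 d [ 2.  -4.3 -5.7] rot [ 0.3  0.3 -0.1]
```

Request:
apply_moves(
  increments=[
    [2,-4.3,-5.5,0.3,0.3,0,-0.2],
    [0,0,0,0,0,0,0.1],
    [0,0,0,0,0,0,0.1],
    [0,0,0,0,0,0,0.1],
    [0,0,0,0,0,0,0.1],
    [0,0,0,0,0,0,0.1],
    [0,0,0,0,0,0,0.1],
    [0,0,0,0,0,0,0.1],
  ],
  grip_force=40,
)

```text
t: 20.45
eef_pos: [0.4612, -0.3149, -0.0102]
tool_rot: [0.0, 0.787, -0.618, 0.002]
contact_force: [-0.6, 1.0, -0.0]
gripper_width: 0.449
```

Run:
```python
from h import *
delta([.460,-.3144,-.0117],-76.2)
o,R=pose()
wview("pics/w16.png",o["eef_pos"][:2])
```

```text
t 20.45 pos [ 0.4612 -0.3149 -0.0102] head -76.27 F [-0.6  1.  -0. ] w 0.449 d [-0.8  1.   1.5] rot [-0.1 -0.1 -0.1]
```

View pics/w16.png

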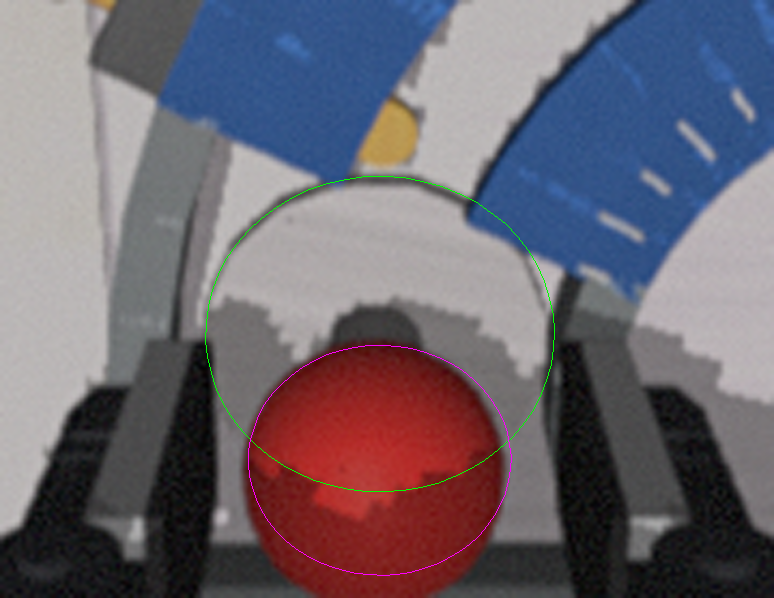

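Request:
apply_moves(
  increments=[
    [-0.7,1.3,1.5,0,0,0,0.1],
    [0,0,0,0,0,0,1],
    [0,0,0,0,0,0,1],
    [0,0,0,0,0,0,1],
    [0,0,0,0,0,0,1],
    [0,0,0,0,0,0,1],
    [0,0,0,0,0,0,1],
    [0,0,0,0,0,0,1],
  ],
  grip_force=50,
)

```text
t: 21.5
eef_pos: [0.4595, -0.3143, -0.0116]
tool_rot: [0.0, 0.787, -0.618, 0.001]
contact_force: [-1.2, 0.6, 1.3]
gripper_width: 0.293
```

Run:
```python
from h import *
delta([.460,-.3144,-.0117],-76.2)
```

```text
t 21.5 pos [ 0.4595 -0.3143 -0.0116] head -76.27 F [-1.2  0.6  1.3] w 0.293 d [ 0.2 -0.4  0.1] rot [-0.1 -0.1 -0.1]
```

Request:
apply_moves(
  increments=[
    [0,1,0,0,0,0,1],
    [0,0,-4,0,0,0,1],
    [0,0,-5,0,0,0,1],
    [0,0,-8,0,0,0,1],
    [0,0,-15,0,0,0,1],
    [0,0,-20,0,0,0,1],
    [0,0,-20,0,0,0,1],
    [0,0,0,0,0,0,1],
  ],
)

```text
t: 22.5
eef_pos: [0.4588, -0.3149, 0.066]
tool_rot: [-0.0, 0.787, -0.618, 0.002]
contact_force: [-0.4, -0.2, -1.2]
gripper_width: 0.298
```

Run:
```python
from h import *
delta([.460,-.3144,-.0117],-76.2)
w=imaging.read_camera("wrist")[:,:,::-1]; cv2.imwrite("pics/w17.png",w[100:384,60:460])
s=imaging.read_camera("side")[:,:,::-1]
cv2.imwrite("pics/s17.png",cv2.resize(s[150:250,170:270],None,fx=5,fy=5,interpolation=cv2.INTER_CUBIC))
```

```text
t 22.5 pos [ 0.4588 -0.3149  0.066 ] head -76.28 F [-0.4 -0.2 -1.2] w 0.298 d [-0.5 -1.1 77.7] rot [-0.2 -0.2 -0.1]
```

View pics/w17.png

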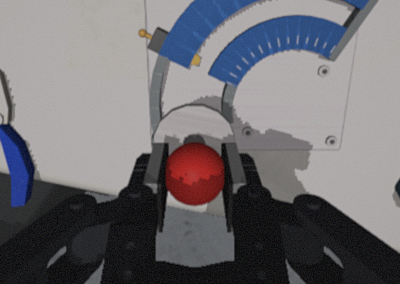

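View pics/s17.png

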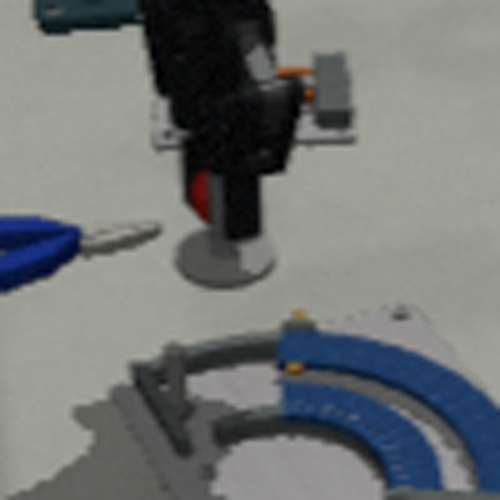

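Run:
```python
from h import *
im=cv2.imread("pics/top0.png"); x0,y0=155,180
cv2.imwrite("pics/tc.png",cv2.resize(im[180:245,155:215],None,fx=9,fy=9,interpolation=cv2.INTER_CUBIC))
im=cv2.imread("pics/side0.png")
cv2.imwrite("pics/sc.png",cv2.resize(im[150:190,190:255],None,fx=11,fy=11,interpolation=cv2.INTER_CUBIC))
```

```text
(no output)
```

View pics/tc.png

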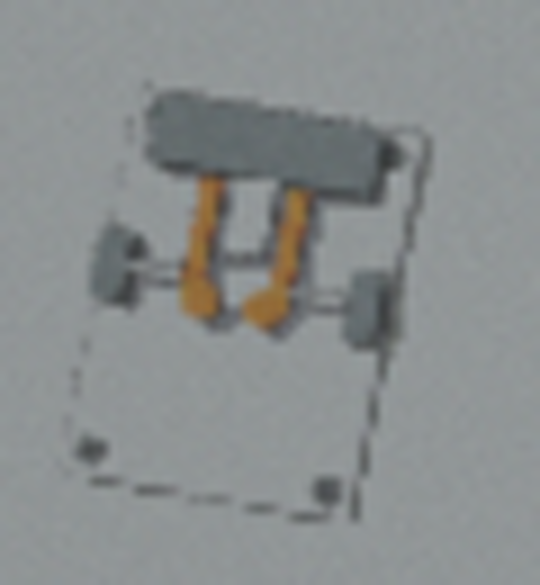

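View pics/sc.png

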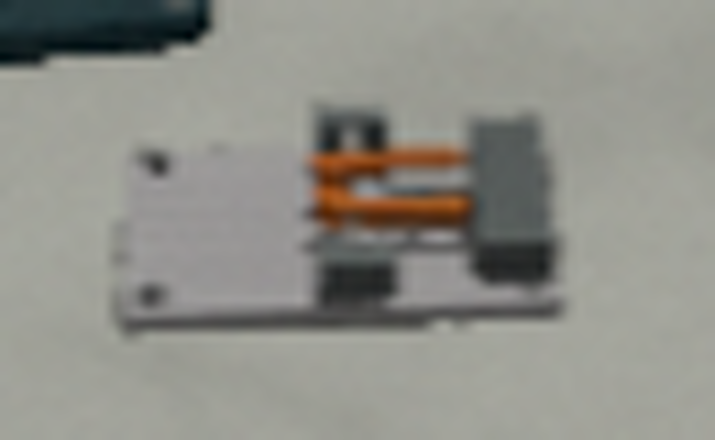

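Run:
```python
from h import *
t=lambda u,v:(155+u/9-.5,180+v/9-.5)
a,b=unproj("top",t(198,302),.018),unproj("top",t(265,308),.018); print("noses",a.round(4),b.round(4),"mid",((a+b)/2).round(4))
P=np.array([unproj("top",t(*p),.006) for p in ((72,478),(352,520),(428,132),(145,85))]); print(P.round(4))
for i in range(4): d=P[(i+1)%4]-P[i]; print(np.linalg.norm(d).round(4),np.degrees(np.arctan2(d[1],d[0])).round(1))
s=lambda u,v:(190+u/11-.5,150+v/11-.5)
print("side noses",unproj("side",s(318,160),.018).round(4),unproj("side",s(325,200),.018).round(4))
delta([.455,-.065,.115],-10)
```

```text
noses [ 0.5107 -0.0377  0.018 ] [ 0.5095 -0.0565  0.018 ] mid [ 0.5101 -0.0471  0.018 ]
[[ 0.4612 -0.0026  0.006 ]
 [ 0.4517 -0.0819  0.006 ]
 [ 0.5621 -0.0974  0.006 ]
 [ 0.5735 -0.0156  0.006 ]]
0.0799 -96.8
0.1115 -8.0
0.0826 82.1
0.113 173.4
side noses [ 0.5087 -0.0364  0.018 ] [ 0.5072 -0.0573  0.018 ]
t 22.6 pos [ 0.4576 -0.3141  0.0641] head -76.26 F [ 0.2 -0.2 -3. ] w 0.299 d [-242.5  -56.7  -51.2] rot [  0.   -0.1 -66.3]
```

Request:
apply_moves(
  increments=[
    [-20,-4,-18,0,0,0,1],
    [-42,-7,-18,0,0,0,1],
    [-45,-8,0,0,0,0,1],
    [-45,-8,0,0,0,0,1],
    [-45,-8,0,0,0,0,1],
    [-40,-7,0,0,0,0,1],
    [-14,-2,0,0,0,0,1],
    [0,0,0,0,0,0,1],
  ],
)

```text
t: 23.6
eef_pos: [0.4353, -0.053, 0.0951]
tool_rot: [0.003, 0.786, -0.618, -0.004]
contact_force: [-0.5, -0.4, -0.5]
gripper_width: 0.3
```

Run:
```python
from h import *
import pickle
delta([.455,-.045,.06],-8)
c=imaging.get_calibration("wrist"); w=imaging.read_camera("wrist")[:,:,::-1]; cv2.imwrite("pics/w18f.png",w); pickle.dump(c,open("w18.pkl","wb"))
cv2.imwrite("pics/w18.png",cv2.resize(w[40:340,100:500],(800,600),interpolation=cv2.INTER_CUBIC))
```

```text
t 23.6 pos [ 0.4353 -0.053   0.0951] head -76.39 F [-0.5 -0.4 -0.5] w 0.3 d [ -3.1 -21.4  34.9] rot [  0.4   0.5 -68.4]
```

View pics/w18.png

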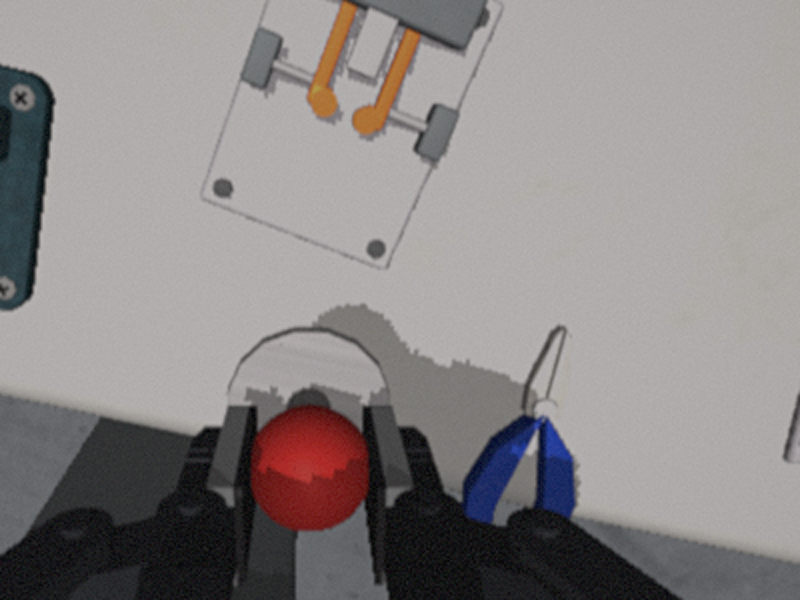

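Run:
```python
from h import *
import pickle
c=pickle.load(open("w18.pkl","rb")); f=lambda u,v:(100+u/2-.25,40+v/2-.25)
for z in (.0165,.0185):
    a,b=[unproj("wrist",f(*p),z,c)[:2] for p in ((322,101),(368,120))]; d=a-b; print(z,a.round(4),b.round(4),"mid",((a+b)/2).round(4),"sep",np.hypot(*d).round(4),"yaw",(np.degrees(np.arctan2(d[1],d[0]))-90).round(1))
p=[unproj("wrist",f(*q),.006,c)[:2] for q in ((204,198),(387,267),(262,10),(498,8))]
print(np.round(p,4)); e=p[0]-p[1]; print("front",np.hypot(*e).round(4),(np.degrees(np.arctan2(e[1],e[0]))-90).round(2))
e=p[2]-p[0]; print((np.degrees(np.arctan2(e[1],e[0]))).round(2)); e=p[3]-p[1]; print((np.degrees(np.arctan2(e[1],e[0]))).round(2))
print("front mid",((p[0]+p[1])/2).round(4))
print("tri nose",tri([("wrist",f(322,101),c),("top",(155+198/9-.5,180+302/9-.5),None)]).round(4),tri([("wrist",f(368,120),c),("top",(155+265/9-.5,180+308/9-.5),None)]).round(4))
# stop
print("stop front",unproj("wrist",f(367,75),.017,c).round(4))
# screws
s=[unproj("wrist",f(*q),.007,c)[:2] for q in ((222,188),(376,249))]; e=s[0]-s[1]; print("screws",np.round(s,4),np.round((s[0]+s[1])/2,4),(np.degrees(np.arctan2(e[1],e[0]))-90).round(2))
# ball check
h=cv2.cvtColor(cv2.imread("pics/w18f.png"),cv2.COLOR_BGR2HSV); r=(((h[...,0]<8)|(h[...,0]>172))&(h[...,1]>140)&(h[...,2]>40)).astype(np.uint8)
cs,_=cv2.findContours(r,0,2); q=cv2.minEnclosingCircle(max(cs,key=len)); o,R=pose(); 
for z in (.0951+.0176+.034,): print("ball",q,unproj("wrist",q[0],z,c).round(4),o["eef_pos"].round(4))
```

```text
0.0165 [ 0.5119 -0.0401] [ 0.5093 -0.0588] mid [ 0.5106 -0.0494] sep 0.0189 yaw -7.8
0.0185 [ 0.5119 -0.04  ] [ 0.5094 -0.0586] mid [ 0.5106 -0.0493] sep 0.0187 yaw -7.8
[[ 0.4633 -0.0023]
 [ 0.4529 -0.0834]
 [ 0.5381 -0.0105]
 [ 0.5597 -0.0966]]
front 0.0818 -7.37
-6.21
-7.01
front mid [ 0.4581 -0.0429]
tri nose [ 0.5111 -0.0396  0.0243] [ 0.5093 -0.058   0.0242]
stop front [ 0.5248 -0.0541  0.017 ]
screws [[ 0.4693 -0.0088]
 [ 0.4595 -0.0767]] [ 0.4644 -0.0427] -8.19
ball ((253.94117736816406, 273.8823547363281), 31.882505416870117) [ 0.4361 -0.0536  0.1467] [ 0.4353 -0.0538  0.0951]
```

Request:
apply_moves(
  increments=[
    [0,0,0,0,0,-10,1],
    [0,0,0,0,0,-10,1],
    [0,0,0,0,0,-10,1],
    [0,0,0,0,0,-10,1],
    [0,0,0,0,0,-10,1],
    [0,0,0,0,0,-10,1],
    [0,0,0,0,0,-9,1],
    [0,0,0,0,0,0,1],
  ],
)

```text
t: 24.65
eef_pos: [0.4347, -0.0697, 0.0931]
tool_rot: [0.002, 0.998, -0.058, -0.007]
contact_force: [-0.5, -0.6, -0.4]
gripper_width: 0.296
```

Run:
```python
from h import *
delta([.4818,-.046,.02],-7.4)
```

```text
t 24.65 pos [ 0.4347 -0.0697  0.0931] head -6.67 F [-0.5 -0.6 -0.4] w 0.296 d [ 45.  -29.3  72.4] rot [0.3 0.7 0.7]
```

Request:
apply_moves(
  increments=[
    [0,0,0,0.3,0.7,0.7,1],
    [23,-15,20,0,0,0,1],
    [22,-14,30,0,0,0,1],
    [0,0,20,0,0,0,1],
    [0,0,0,0,0,0,1],
    [0,0,0,0,0,0,1],
    [0,0,0,0,0,0,1],
    [0,0,0,0,0,0,1],
  ],
)

```text
t: 25.65
eef_pos: [0.4859, -0.0516, 0.0235]
tool_rot: [0.001, 0.997, -0.077, 0.003]
contact_force: [0.1, 0.8, -2.1]
gripper_width: 0.3
```

Run:
```python
from h import *
delta([.4818,-.046,-.010],-7.4)
w=imaging.read_camera("wrist")[:,:,::-1]; cv2.imwrite("pics/w19f.png",w)
cv2.imwrite("pics/w19.png",cv2.resize(w[84:384,60:460],(800,600),interpolation=cv2.INTER_CUBIC))
s=imaging.read_camera("side")[:,:,::-1]
cv2.imwrite("pics/s19.png",cv2.resize(s[120:200,180:270],None,fx=7,fy=7,interpolation=cv2.INTER_CUBIC))
```

```text
t 25.65 pos [ 0.4859 -0.0516  0.0235] head -8.82 F [ 0.1  0.8 -2.1] w 0.3 d [-5.1 -4.9 33.4] rot [ 0.1 -0.3 -1.4]
```

View pics/w19.png

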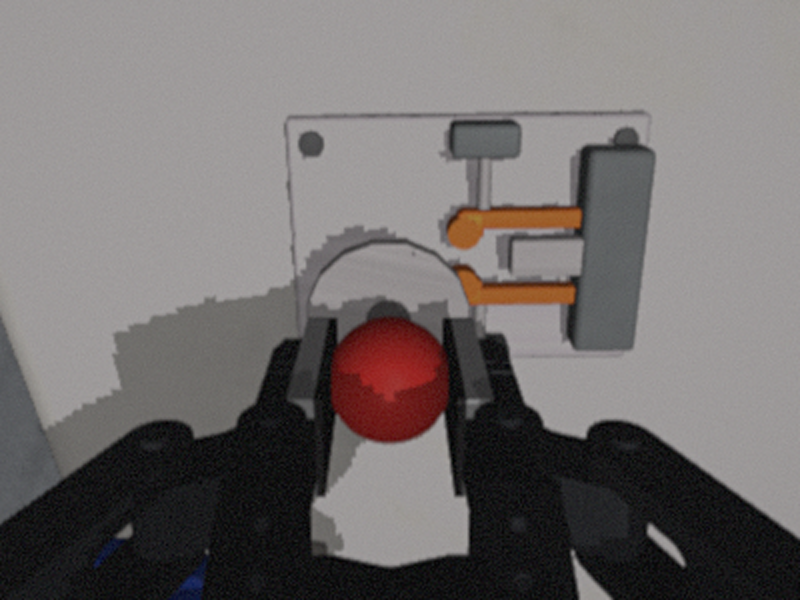

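View pics/s19.png

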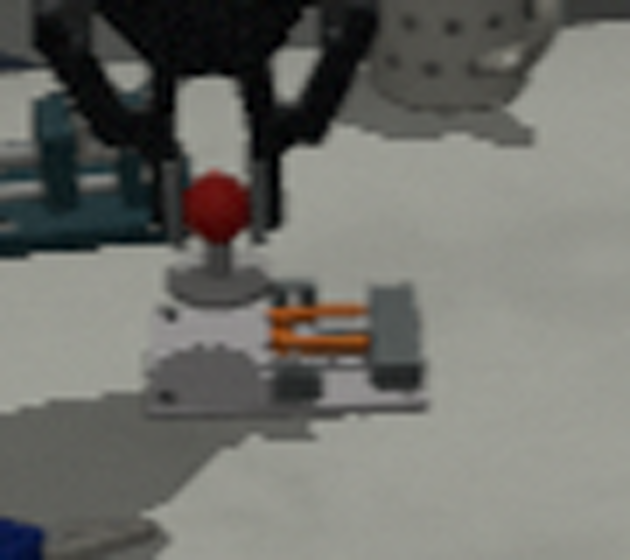

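Run:
```python
from h import *
f=lambda u,v:(60+u/2-.25,84+v/2-.25)
g=lambda u,v,z:unproj("wrist",f(u,v),z)[:2].round(4)
print("nose",g(465,231,.0185),"armU",g(490,217,.0185),g(578,218,.0185),"armL",g(490,293,.0185),g(575,295,.0185),"stop corners",g(513,237,.018),g(511,272,.018))
print("base",g(288,118,.006),g(649,114,.006)); 
h=cv2.cvtColor(cv2.imread("pics/w19f.png"),cv2.COLOR_BGR2HSV); r=(((h[...,0]<8)|(h[...,0]>172))&(h[...,1]>140)&(h[...,2]>40)).astype(np.uint8)
cs,_=cv2.findContours(r,0,2); q=cv2.minEnclosingCircle(max(cs,key=len)); o,R=pose(); print(o["eef_pos"],unproj("wrist",q[0],o["eef_pos"][2]+.0516))
```

```text
nose [ 0.5119 -0.0404] armU [ 0.5199 -0.0371] [ 0.5459 -0.0415] armL [ 0.5172 -0.0619] [ 0.5434 -0.0667] stop corners [ 0.5261 -0.0447] [ 0.5244 -0.0561]
base [ 0.464  -0.0005] [ 0.5726 -0.0161]
[ 0.48587472 -0.05150703  0.02333648] [ 0.48645336 -0.05263519  0.07493648]
```

Request:
apply_moves(
  increments=[
    [-5,-6.5,0,0,-0.3,-1,1],
    [0,0,12,0,0,0,1],
    [0,0,12,0,0,0,1],
    [0,0,6,0,0,0,1],
    [0,0,0,0,0,0,1],
    [0,0,0,0,0,0,1],
    [0,0,0,0,0,0,1],
    [0,0,0,0,0,0,1],
  ],
)

```text
t: 26.75
eef_pos: [0.4816, -0.0438, -0.0089]
tool_rot: [0.001, 0.998, -0.067, -0.0]
contact_force: [0.5, -0.5, -2.0]
gripper_width: 0.296
```

Run:
```python
from h import *
delta([.4815,-.0445,-.0110],-7.8)
w=imaging.read_camera("wrist")[:,:,::-1]; cv2.imwrite("pics/w20f.png",w)
cv2.imwrite("pics/w20.png",cv2.resize(w[84:384,60:460],(800,600),interpolation=cv2.INTER_CUBIC))
s=imaging.read_camera("side")[:,:,::-1]; cv2.imwrite("pics/s20f.png",s)
cv2.imwrite("pics/s20.png",cv2.resize(s[120:200,180:270],None,fx=7,fy=7,interpolation=cv2.INTER_CUBIC))
h=cv2.cvtColor(w,cv2.COLOR_BGR2HSV); r=(((h[...,0]<8)|(h[...,0]>172))&(h[...,1]>140)&(h[...,2]>40)).astype(np.uint8)
cs,_=cv2.findContours(r,0,2); q=cv2.minEnclosingCircle(max(cs,key=len)); o,R=pose(); print(o["eef_pos"],unproj("wrist",q[0],o["eef_pos"][2]+.0516))
```

```text
t 26.75 pos [ 0.4816 -0.0438 -0.0089] head -7.73 F [ 0.5 -0.5 -2. ] w 0.296 d [0.  0.7 2.1] rot [ 0.1 -0.   0.1]
[ 0.48155598 -0.04379608 -0.00894528] [ 0.48241448 -0.04506465  0.04265472]
```

View pics/w20.png

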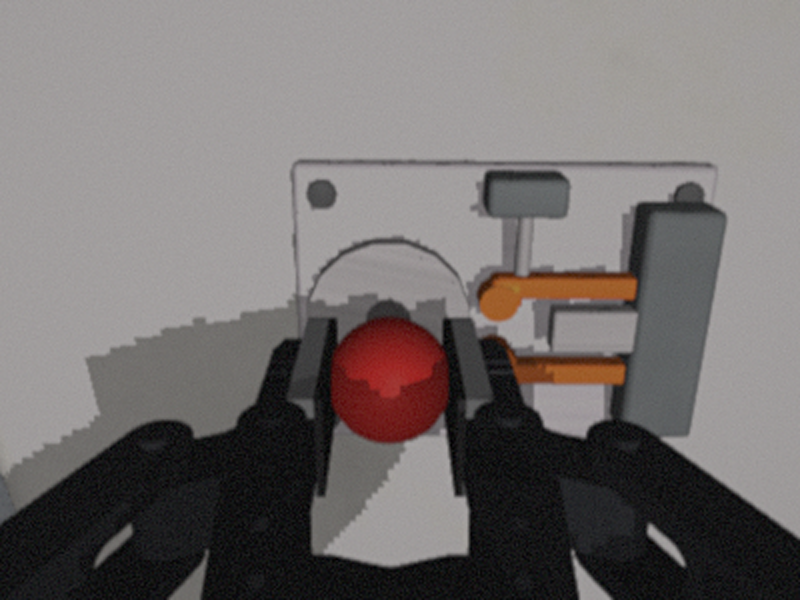

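View pics/s20.png

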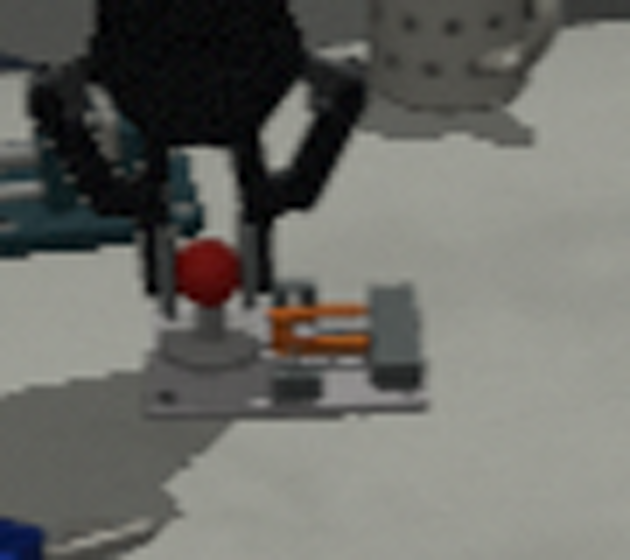

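Request:
apply_moves(
  increments=[
    [0,0,2.5,0,0,0,1],
    [0,0,0,0,0,0,1],
    [4,-0.2,0,0,0,0,1],
    [4,-0.2,0,0,0,0,1],
    [4,0,0,0,0,0,1],
    [4,0,0,0,0,0,1],
    [0,0,0,0,0,0,1],
    [0,0,0,0,0,0,1],
  ],
)

```text
t: 27.85
eef_pos: [0.4991, -0.0457, -0.0115]
tool_rot: [0.0, 0.998, -0.068, 0.0]
contact_force: [0.7, 0.8, -0.6]
gripper_width: 0.3
```

```bash
cat > look.py <<'E'
from h import *
import sys
n=sys.argv[1]
delta([.5182,-.0490,-.0116],-7.8)
w=imaging.read_camera("wrist")[:,:,::-1]
cv2.imwrite(f"pics/w{n}.png",cv2.resize(w[84:384,60:460],(800,600),interpolation=cv2.INTER_CUBIC))
s=imaging.read_camera("side")[:,:,::-1]
cv2.imwrite(f"pics/s{n}.png",cv2.resize(s[120:200,180:270],None,fx=7,fy=7,interpolation=cv2.INTER_CUBIC))
h=cv2.cvtColor(w,cv2.COLOR_BGR2HSV); r=(((h[...,0]<8)|(h[...,0]>172))&(h[...,1]>140)&(h[...,2]>40)).astype(np.uint8)
cs,_=cv2.findContours(r,0,2); q=cv2.minEnclosingCircle(max(cs,key=len)); b=unproj("wrist",q[0],.040)[:2]
a=np.radians(-7.8); e=b-np.array([.5187,-.0497]); print("ball",b.round(4),"along",(e@[np.cos(a),np.sin(a)]*1000).round(1),"lat",(e@[-np.sin(a),np.cos(a)]*1000).round(1))
E
python3 look.py 21
```

```text
t 27.85 pos [ 0.4991 -0.0457 -0.0115] head -7.75 F [ 0.7  0.8 -0.6] w 0.3 d [19.4  0.7  0.1] rot [ 0.1 -0.   0.1]
ball [ 0.5    -0.0472] along -18.8 lat -0.1
```

View pics/w21.png

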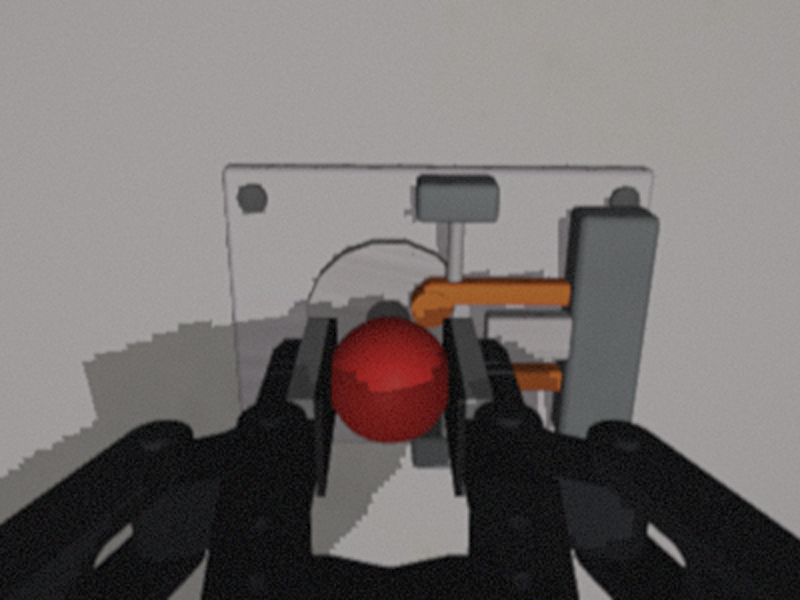

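View pics/s21.png

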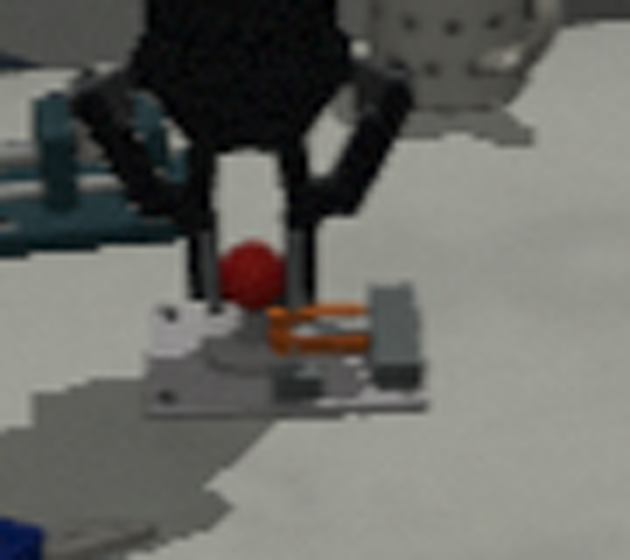

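Request:
apply_moves(
  increments=[
    [4,0,0,0,0,0,1],
    [4,0,0,0,0,0,1],
    [4,0,0,0,0,0,1],
    [4,0,0,0,0,0,1],
    [2,0,0,0,0,0,1],
    [0,0,0,0,0,0,1],
    [0,0,0,0,0,0,1],
    [0,0,0,0,0,0,1],
  ],
)

```text
t: 28.95
eef_pos: [0.5036, -0.0483, -0.0111]
tool_rot: [0.003, 0.998, -0.067, -0.013]
contact_force: [-2.7, 0.3, 1.1]
gripper_width: 0.299
```

```bash
python3 look.py 22
```

```text
t 28.95 pos [ 0.5036 -0.0483 -0.0111] head -7.71 F [-2.7  0.3  1.1] w 0.299 d [14.6 -1.3  0.2] rot [0.5 1.4 0.1]
ball [ 0.5056 -0.0498] along -12.9 lat -1.8
```

View pics/w22.png

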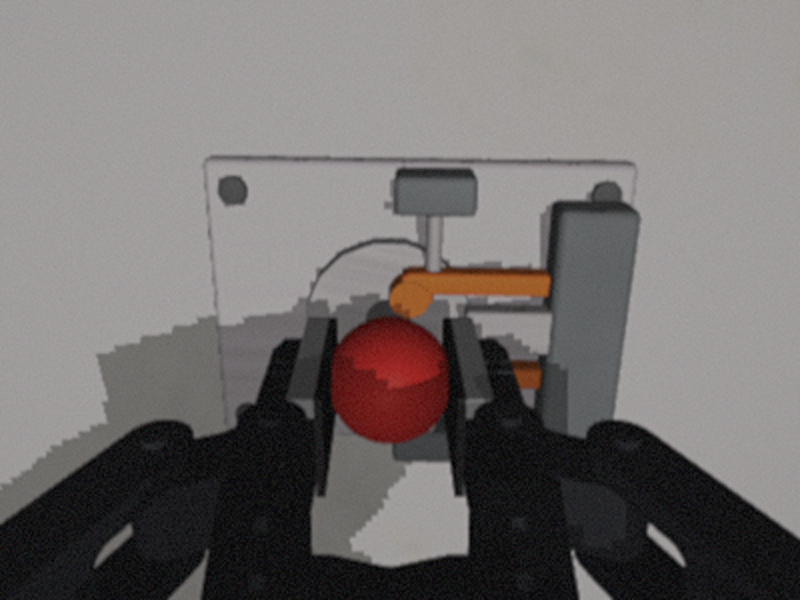

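View pics/s22.png

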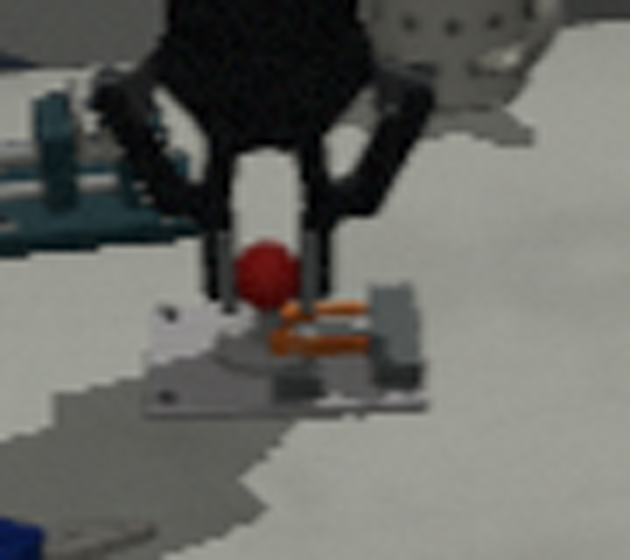

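Request:
apply_moves(
  increments=[
    [0,-1.8,0,0.5,1.4,0,1],
    [7,-0.5,0,0,0,0,1],
    [8,-0.3,0,0,0.5,0,1],
    [8,0,0.3,0,0.5,0,1],
    [8,0,0.3,0,0.5,0,1],
    [8,0,0.3,0,0.5,0,1],
    [0,0,0,0,0,0,1],
    [0,0,0,0,0,0,1],
  ],
  grip_force=60,
)

```text
t: 30.05
eef_pos: [0.5179, -0.0496, -0.0113]
tool_rot: [0.005, 0.998, -0.067, -0.002]
contact_force: [-0.5, -0.4, -1.1]
gripper_width: 0.293
```

```bash
python3 look.py 23
```

```text
t 30.05 pos [ 0.5179 -0.0496 -0.0113] head -7.66 F [-0.5 -0.4 -1.1] w 0.293 d [ 0.3 -0.6  0.3] rot [0.5 0.2 0.1]
ball [ 0.5191 -0.0506] along 0.5 lat -0.9
```

View pics/w23.png

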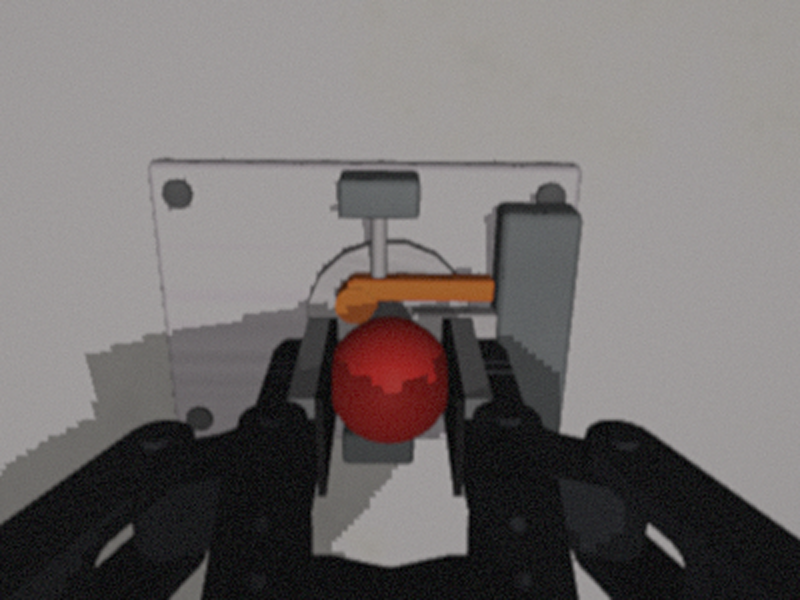

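View pics/s23.png

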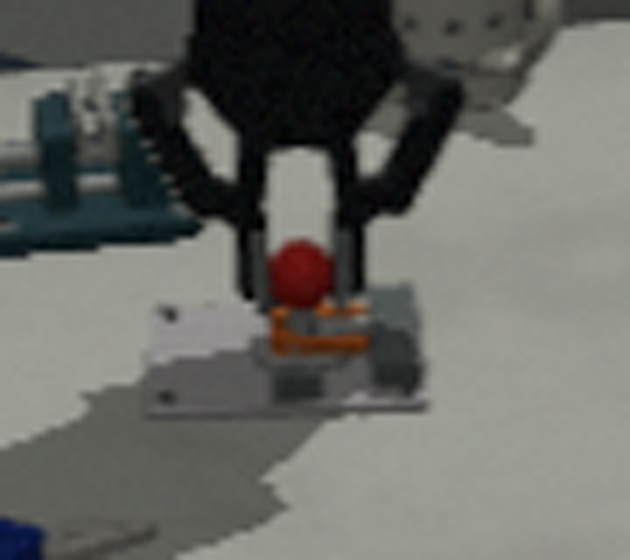

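Request:
apply_moves(
  increments=[
    [0,-0.8,0,0.4,0.2,0,1],
    [0,0,0,0,0,0,1],
    [0,0,0,0,0,0,1],
    [0,0,0,0,0,0,1],
    [0,0,0,0,0,0,1],
    [0,0,0,0,0,0,1],
    [0,0,0,0,0,0,1],
    [0,0,0,0,0,0,1],
  ],
  grip_force=30,
)

```text
t: 31.15
eef_pos: [0.5181, -0.0493, -0.0115]
tool_rot: [0.001, 0.998, -0.067, -0.001]
contact_force: [-2.7, 0.1, 4.3]
gripper_width: 0.295
```

```bash
python3 look.py 24
```

```text
t 31.15 pos [ 0.5181 -0.0493 -0.0115] head -7.72 F [-2.7  0.1  4.3] w 0.295 d [ 0.1 -0.3  0.1] rot [0.1 0.1 0.1]
ball [ 0.5191 -0.0506] along 0.5 lat -0.8
```

View pics/w24.png

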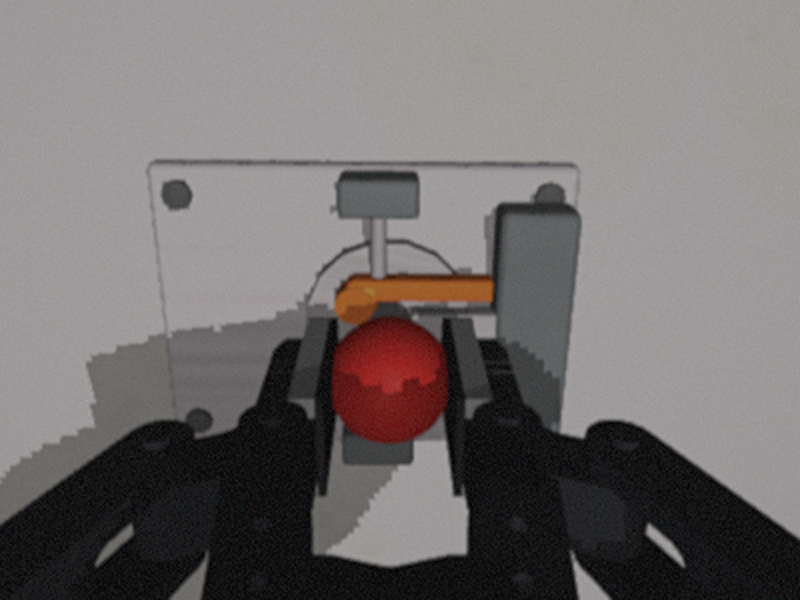

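Request:
apply_moves(
  increments=[
    [0,0,0,0,0,0,0.1],
    [0,0,0,0,0,0,-0.3],
    [0,0,0,0,0,0,-0.3],
    [0,0,0,0,0,0,-0.3],
    [0,0,-15,0,0,0,-0.3],
    [0,0,-30,0,0,0,-0.3],
    [0,0,-40,0,0,0,-0.3],
    [0,0,-30,0,0,0,-0.3],
  ],
)

```text
t: 32.25
eef_pos: [0.5189, -0.0485, 0.1076]
tool_rot: [0.0, 0.998, -0.067, -0.0]
contact_force: [0.0, -0.1, -0.6]
gripper_width: 0.649
```

```bash
python3 look.py 25
```

```text
t 32.25 pos [ 0.5189 -0.0485  0.1076] head -7.66 F [ 0.  -0.1 -0.6] w 0.649 d [ -0.6   0.5 119.2] rot [0.1 0.  0.1]
ball [ 0.5212 -0.051 ] along 2.7 lat -1.0
```

View pics/w25.png

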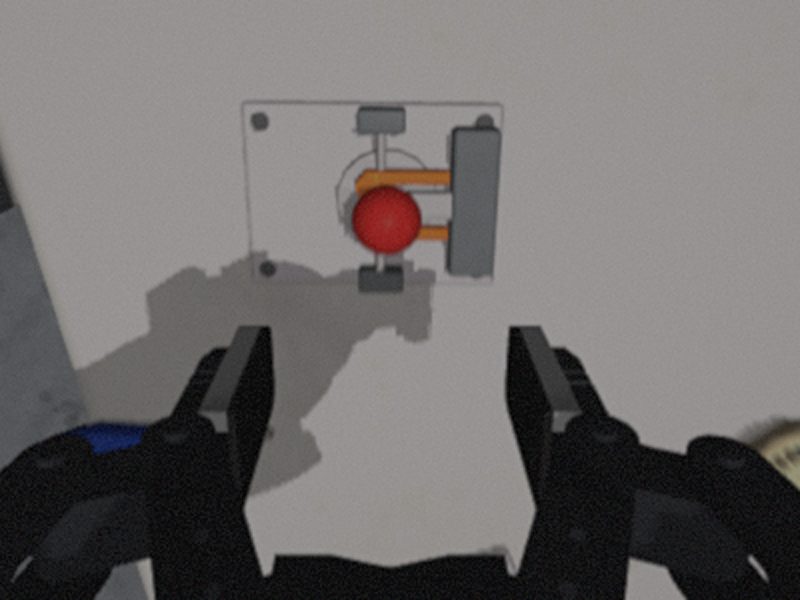

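View pics/s25.png

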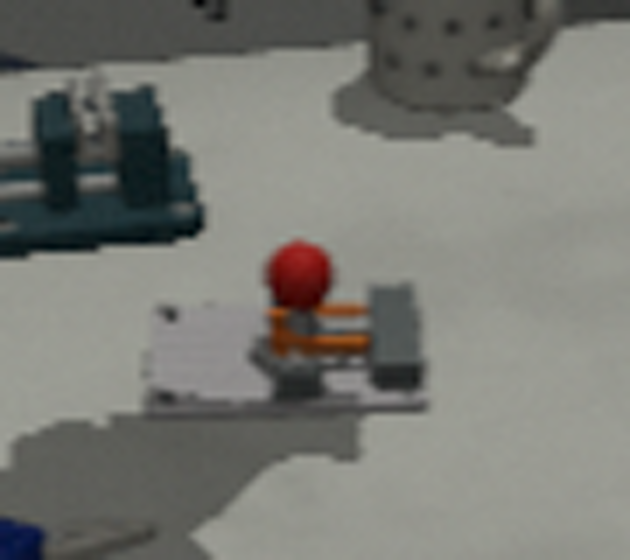

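Request:
apply_moves(
  increments=[
    [0,0,0,0,0,0,-0.3],
    [0,0,0,0,0,0,-0.3],
    [0,0,0,0,0,0,-0.3],
    [0,0,0,0,0,0,-0.3],
    [0,0,0,0,0,0,-0.3],
    [0,0,0,0,0,0,-0.3],
    [0,0,0,0,0,0,-0.3],
    [0,0,0,0,0,0,-0.3],
  ],
)

```text
t: 33.35
eef_pos: [0.5191, -0.0484, 0.1074]
tool_rot: [0.0, 0.998, -0.067, 0.0]
contact_force: [0.1, 0.5, -0.4]
gripper_width: 0.653
```

```bash
python3 look.py 26
python3 - <<'E'
from h import *
c=imaging.get_calibration("wrist"); w=np.ascontiguousarray(imaging.read_camera("wrist")[:,:,::-1]); s=np.ascontiguousarray(imaging.read_camera("side")[:,:,::-1])
def red(img):
    h=cv2.cvtColor(img,cv2.COLOR_BGR2HSV); r=(((h[...,0]<8)|(h[...,0]>172))&(h[...,1]>140)&(h[...,2]>40)).astype(np.uint8)
    cs,_=cv2.findContours(r,0,2); return cv2.minEnclosingCircle(max(cs,key=len))[0]
a,b=red(w),red(s); print(tri([("wrist",a,c),("side",b,None)]).round(4),unproj("side",b,.04).round(4))
x0,y0,sc=170,120,6
z=cv2.resize(w[120:220,170:300],None,fx=sc,fy=sc,interpolation=cv2.INTER_CUBIC)
circ("wrist",(.5187,-.0500),.022,.011,(0,255,0),z,x0,y0,sc);circ("wrist",(.5187,-.0500),.014,.040,(255,0,255),z,x0,y0,sc)
cv2.imwrite("pics/w27.png",z)
E
```

```text
t 33.35 pos [ 0.5191 -0.0484  0.1074] head -7.66 F [ 0.1  0.5 -0.4] w 0.653 d [ -0.9   0.6 119. ] rot [ 0.1 -0.   0.1]
ball [ 0.5191 -0.0494] along 0.4 lat 0.3
[ 0.6493 -0.0908  0.0868] [ 0.8262 -0.0382  0.04  ]
```

View pics/w27.png

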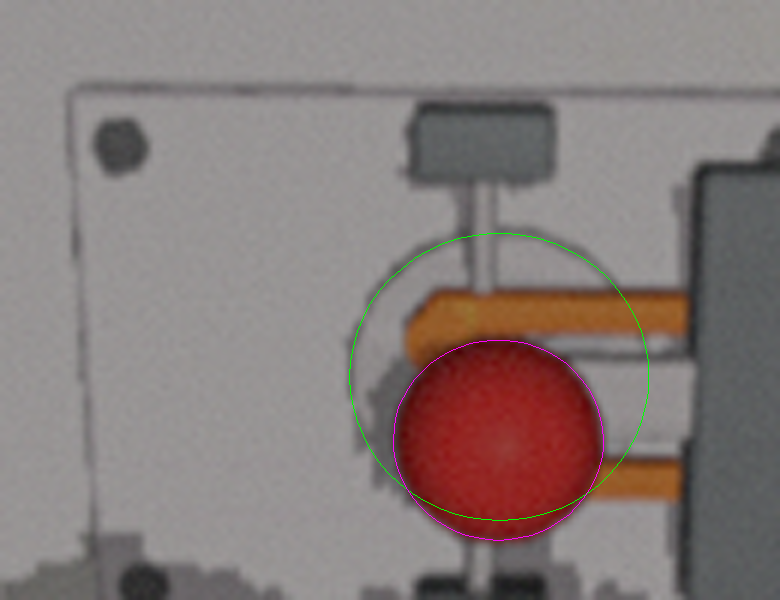

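```bash
python3 -c "
from station import bot
print(bot.hand_in())"
```

```text
the job is handed in; nothing more can be done
None
```

I parked the stud in the clip and handed the job in at about 33.5 s of the 54 s allowed. The one uncertain step is step 1: the stud stopped short of the exit-gap centre.

**What I did**
- I gripped the knob, drew it along the slot past the brass catch into the exit gap, and lifted it straight out there.
- I set the foot on the clip base at the mouth and slid it in until the stem snapped past the jaws. I kept hold for more than a second after that, then let go and backed off.

**Last checks**
- **Position:** with the arm settled, the wrist picture puts the knob about 0.5 mm from my estimate of the seat. The predicted outlines of knob and foot match the picture, so the stud looks upright.
- **Jaws:** both jaw arms look straight. The left nose is seen closed behind the stem; the right nose is hidden under the knob, so I could not see it directly.
- **Robot:** the gripper is clear, with about 0.6 N on the force sensor, near its idle reading.
- **Bystanders:** I moved nothing near the plaster model or the tray, and the stud passed well above the pliers. I did not measure their positions at the end.

**What failed or disagreed**
- **Finger height:** the real fingertips sit about 34 mm behind the reported TCP, so the first grasp closed above the knob. I corrected the height from the pictures.
- **Exit gap:** the stud stopped about 6.5 mm (±1 mm) short of the exit-gap centre. The foot appeared to meet the stop post. That is inside the 8 mm allowed for step 1, but with little margin.
- **Side camera:** its last knob measurement is invalid because the colour search picked up another object. I relied on the wrist view for the final position.

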